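Open up the tube reader

ROBOT

A 6-joint arm with a two-finger parallel gripper is mounted at the origin on the work surface. World frame = base frame: x ahead of the robot, y to its left, z up, the work surface at z = 0. Lengths are in m, angles in rad, forces in N, time in s.
With the tool pointing down it reaches from about 0.25 to 0.775 m from the base axis. Payload 4 kg.
Tool frame: the origin (TCP) lies at the very end of the fingers, on their centre line; the grasp point (between the pads) lies 19 mm behind it; x points along the fingers, y is the direction in which the jaws open and shut, and the axes are right-handed (so a half turn about x gives the same grasp; the last joint's range is limited). The gripper opens to 85 mm and grips with 20 to 120 N. Pads are 22 mm wide; open, the fingers measure 114 mm over their backs; the gripper's body (76 mm by 85 mm) begins 54 mm behind the grasp point. The pads swing forward as they close: fully open they stand 13 mm farther back than shut.
Start: joints at [1.054, 0.087, 1.371, -0, 1.684, -0.103], TCP at [0.221, 0.504, 0.231] pointing down, gripper open.
Joint ranges: [-3.1, 3.1], [-0.76, 2.03], [0.27, 2.55], [-1.08, 4.22], [0.17, 2.65], [-2.57, 2.57]. Speed limits (rad/s): [2.79, 2.79, 3.14, 3.14, 3.14, 3.14].

INTERFACE

Orientations are given as a unit quaternion [w, x, y, z].
In Python, from plant import robot, snapshot gives the robot as it stands.
- The arm moves only by the tool move_arm, never from a script. Its argument "targets" is a list of rows, each an object with "linear": the shift along the tool's x, y, z in m, a list of three; "spin": the turn about the tool's x in rad. In form: [{"linear": [tx, ty, tz], "spin": spin}, ...]. A call has 1 to 5 rows; each row shifts and turns the commanded pose from where the row before left it, along the tool's axes as they then stand; what a row does not reach is not made up. A row lasts 1/12 s, in which the tool goes at most 41.7 mm and 7.16 degrees, less where a joint would pass 70% of its speed; a pose out of reach is approached as far as the arm can. A call with a gripper value outside its range is refused whole. "claw" is the opening in per cent of the stroke, from 0 (shut) to 100 (fully open), set as the call begins (left out, the last holds). The fingers move at their own pace and stop on an object; "grip_force" is the grip in N (left out, the last holds). Time passes only in rows, so rows that do not move let the fingers close. It gives the time, the measured TCP pose, the force and the opening at its end, in the units of the state.
- robot.observe(): the state, without advancing time (a new reading comes with each control period).
- snapshot(name): name is "scene" or "top" or "wrist"; returns a dict with "img" (480x640x3 uint8, blue, green, red), "fx", "fy", "cx", "cy" (pixels), "rvec" (rotation vector, rad) and "tvec" (3), from world to camera coordinates, as OpenCV has them; the wrist camera has in their place "tool_from_camera" (4x4, takes a point from camera to tool coordinates, whose origin is the TCP and whose axes are the tool frame's). Camera axes: x right, y down, z forward; pixel columns grow to the right and rows downward; lengths in m; the calibration is good to about 2 mm. The wrist camera is an equidistant fisheye: a pixel r from the principal point sees the ray r / f radians off the axis. A picture is of the moment at which its call begins: read the wrist's pose just before it. There is no depth.
- robot.finish_job(): hands the job in, once; it reports no verdict.
The state is a dict: "time_s": time; "qpos": joint angles; "joint_vel": joint speeds; "tau": joint torques, N m; "ee_pos": TCP position; "tool_rot": TCP orientation; "force": force on the tool from outside, world axes, zero at the start; "moment": the same for the moment, N m; "grip_width": finger opening in m.
Only numpy, scipy, OpenCV 4.12 (cv2) and the standard library are available. Lean on these libraries where they do the work, as an engineer would, in place of code of your own. Each camera call takes 0.05 s, during which the arm holds its last target. There are 200 camera calls.

TASK

Open up the tube reader for cleaning: swing its sloping lid up by the grip flange until it stands upright, lift it straight up off the hinge pins and stand it upright midway along the slot of the white lid rack, hinge edge down, without dropping it. Then swing the dust cover inside the reader aside on its pin until the measuring port is completely uncovered. Leave the other things on the bench where they are.

Things in the scene. Friction and masses are not known exactly. Their poses are not given: they have to be found in the camera images.
- reader: Tube reader, a white and grey bench instrument 184 (x) by 205 mm (y), fixed. Origin on the bench under its middle, z up, x along the hinge, +y to the hinge side. A tank with a sloping lid: low wall at y +48 to +58 mm, 69 mm high; high wall at y -41 to -49, 127 mm high, its side cheeks 131; black inner deck 57 mm high. Beyond the high wall a control block fills y -48 to -110, 95 mm high.
- hinge (a point): Middle of the hinge line, at reader (0, +85, 60) mm; axes as the reader's. On this line lie two flat steel pins, at reader x = 28 to 78 and -28 to -78 mm; each is 6 mm wide (y) and 16 mm tall (z), with rounded upper and lower edges.
- lid: Loose white lid: plate 170 (x) by 138 by 8 mm, about 0.35 kg. Origin mid hinge edge, on the axis of its knuckles' bores (shut: within 3 mm of the hinge line). Own -y to the free edge (plate y -12 to -150), z out of the upper face. Shut it slopes up 30 degrees from hinge to free edge; upright it has turned 60 degrees more, free edge up, upper face to the reader's +y. Nothing holds it up: let go, it falls.
- knuckles (a point): Same point as the lid's origin. The two black knuckles, 26 mm wide at lid x = +45 and -45, reach y = +13 and z = +13, -13 mm. Bores: 18 mm in z, y -8 to +9, with an 11 mm wide mouth towards lid +y. Only within about 25 degrees of upright do the mouths pass the flat pins: lift 25 mm or more straight up. Standing on its knuckles, the lid has this point 13 mm above what it stands on.
- grip (a point): Middle of the lid's grip flange, 30 mm out from the plate's edge, at lid (0, -178, +11) mm. A flat white tongue 80 mm wide (x), 6 mm thick, 48 mm long, bent up 22 degrees from the plate, along lid (0, -0.927, +0.375). Lid shut: it leans 38 degrees from vertical towards the reader's -y; lid upright: 22 degrees towards +y.
- rack: Lid rack, white plastic, fixed, 160 mm long (x), 84 mm wide. Origin on the bench under its middle. Two upright frames, 84 mm high, leave a slot 46 mm wide along its x, open at both ends; the slot's floor is 8 mm high. The lid stands in it centred, either way round, and may lean on a frame.
- port (a point): Centre of the measuring port, a black round hole 28 mm across (34 mm with its steel rim) in the reader's inner deck, at reader (24, -14, 57.5) mm.
- cover_pivot (a point): On the axis of the dust cover's single upright pin, level with the cover's top face, at reader (0, +30, 62) mm.
- cover_post (a point): On the axis of the dust cover's upright steel post, 88 mm above the bench. The cover is a flat steel paddle lying 58 to 62 mm above the bench, its round end 46 mm across over the port; the post stands in the middle of this end, 14 mm in diameter, from 62 to 100 mm above the bench, 50 mm from the pivot.
- cover (a joint): Angle of the dust cover about its pin, rad: 0 with the post over the port, growing clockwise seen from above (round end moving towards the reader's -x) to 1.5 at the stop. The port is fully uncovered from 0.83. It is lightly stiff (about 1 N at the post) and stays where it is left.
- tube_rack: Bystander: white rack of capped tubes, 138 by 96 mm, 122 mm high. Origin under its middle.
- small_rack: Bystander: blue rack of capped tubes, 75 by 96 mm, 122 mm high. Origin under its middle.
- beaker: Bystander: glass beaker, 70 mm wide, 90 mm high. Origin under its middle.
- reagent_jar: Bystander: glass jar, 60 mm wide, 85 mm high. Origin under its middle.
- amber_bottle: Bystander: amber bottle, 68 mm wide, 150 mm high. Origin under its middle.
- tip_box: Bystander: grey box 120 by 85 mm, 50 mm high. Origin under its middle.
- brush: Bystander: brush 170 mm long lying on the bench.
Mind the look-alikes: they are no part of the job. Leave any yellow look-alike of the lid alone.

How it is judged:
On the way, in this order (a step that is already met when the one before it is completed fails the run):
1. the lid stands upright (within 13 degrees) while still on its hinge pins (its origin within 12 mm of the hinge point) (angle between lid's own z axis and vertical between 1.344 and 1.798 rad and distance between lid and hinge below 0.012 m), for 0.1 s.
2. the lid, still upright within 17 degrees, is lifted more than 30 mm above the hinge line (angle between lid's own z axis and vertical between 1.274 and 1.868 rad and z of lid in the frame of hinge above 0.03 m and horizontal distance between lid and hinge below 0.04 m), for 0.1 s.
3. the lid stands in the rack, hinge edge down, let go (x of lid in the frame of rack between -0.045 and 0.045 m and y of lid in the frame of rack between -0.02 and 0.02 m and height (world z) of lid below 0.032 m and height (world z) of grip above 0.15 m and angle between lid's own z axis and vertical between 1.222 and 1.92 rad and contact force between lid and the fingers below 0.1 N), for 0.2 s.
4. the dust cover is swung clear of the port (more than 0.83 rad) (value of joint cover above 0.83 rad), for 0.2 s.
At the end, for the whole second after the job is handed in: The lid is at rest and released in the rack's slot, hinge edge down: origin under 32 mm above the bench, within 45 mm of the middle along the slot and 20 mm across, within 20 degrees of upright; the cover is turned over 0.83 rad; no bystander moved over 30 mm (all of step 3 and value of joint cover above 0.83 rad and linear speed of lid below 0.02 m/s); the robot touches nothing.
It fails at once if the lid falls (moves faster than 0.7 m/s while not held) (contact force between lid and the fingers below 0.1 N and linear speed of lid above 0.7 m/s).
It fails at once if a bystander is moved more than 30 mm (distance of any of tube_rack, small_rack, beaker, reagent_jar, amber_bottle, tip_box, brush from where it was at the start of the episode above 0.03 m).
It also fails if it takes over 54 s, if anything falls off the work surface, if the arm or the gripper's body presses on something with over 40 N, if the wrist force passes 120 N, or if a joint passes its speed limit or range.

## Working session

There is one attempt and no reset: what is moved stays moved. The work goes in short steps, Python scripts to look and compute and a tool call to move; the robot and the scene stay as the last step left them, time stands still between calls to the robot, and variables do not carry over. Pictures are saved under pics/ and viewed, about 8 in all and at most 12, crops included, and the job is handed in when it is done.

Besides the shell and the picture viewer there is one more tool, called after "Emit:" as name([rows], argument=value, ...), one row to a line, values as JSON. move_arm: Moves the arm, as the interface text tells. Its arguments: {"type":"object","properties":{"targets":{"type":"array","items":{"type":"object","properties":{"linear":{"type":"array","items":{"type":"number"}},"spin":{"type":"number"}}}},"claw":{"type":"number"},"grip_force":{"type":"number"}},"required":["targets"]}

```bash
mkdir -p pics; ls; cat > h.py <<'E'
import numpy as np, cv2, pickle
from plant import robot, snapshot
def snap(n,f):
    o=robot.observe(); s=snapshot(n); s['o']=o; pickle.dump(s,open(f'pics/{f}.pkl','wb')); cv2.imwrite(f'pics/{f}.png',s['img']); return s
def ray(s,u,v):
    R=cv2.Rodrigues(np.array(s['rvec'],float))[0]; t=np.array(s['tvec'],float).ravel()
    d=R.T@np.array([(u-s['cx'])/s['fx'],(v-s['cy'])/s['fy'],1.]); return -R.T@t,d/np.linalg.norm(d)
def onz(s,u,v,z):
    c,d=ray(s,u,v); return c+d*(z-c[2])/d[2]
def proj(s,P):
    return cv2.projectPoints(np.array(P,float).reshape(-1,3),np.array(s['rvec'],float),np.array(s['tvec'],float),np.array([[s['fx'],0,s['cx']],[0,s['fy'],s['cy']],[0,0,1.]]),None)[0][:,0]
E
python3 - <<'E'
from h import *
for n in('scene','top'):
    s=snap(n,n+'0'); print(n,{k:v for k,v in s.items() if k not in('img','o')}, ray(s,320,240)[0])
print(s['o'])
a=pickle.load(open('pics/scene0.pkl','rb'))['img'];
E
```

```text
pics
scene {'fx': 435.0572456288046, 'fy': 435.0572456288046, 'cx': 316.1543124285754, 'cy': 236.8917849962186, 'rvec': array([ 0.79342936,  2.56433834, -1.09555048]), 'tvec': array([ 0.49984996, -0.10952284,  1.26557254])} [0.98034334 0.52925343 0.78888329]
top {'fx': 456.15661207333676, 'fy': 456.15661207333676, 'cx': 318.4876589090019, 'cy': 238.34072036005676, 'rvec': array([ 2.16497814, -2.18095362,  0.1062012 ]), 'tvec': array([-0.07834908,  0.56549506,  1.10805182])} [ 0.45608251 -0.08021942  1.15726214]
{'time_s': 0.05, 'qpos': array([ 1.05391506e+00,  8.79688188e-02,  1.37228459e+00, -3.81101901e-05,
        1.68363361e+00, -1.03116992e-01]), 'joint_vel': array([ 0.00035588, -0.00202603, -0.00205549, -0.00242153,  0.00100493,
        0.00062641]), 'tau': array([ 1.96993627e-03, -3.53296494e+01, -3.14510000e+01, -2.09528303e-04,
        7.96693348e-03,  1.43934102e-05]), 'ee_pos': array([0.22089902, 0.50312417, 0.23011621]), 'tool_rot': array([ 0.69179304,  0.14447124,  0.69226245, -0.14602444]), 'force': array([ 1.07373013, -0.93736256, -0.51657873]), 'moment': array([-0.01929973, -0.05320848, -0.01652787]), 'grip_width': 0.08578690384168998}
```

View pics/top0.png

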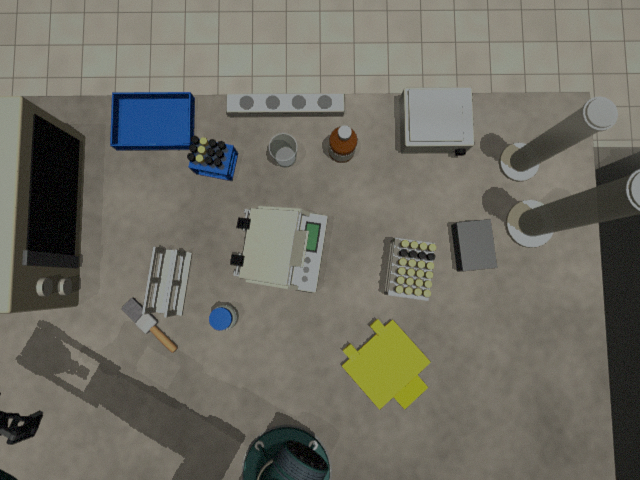

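View pics/scene0.png

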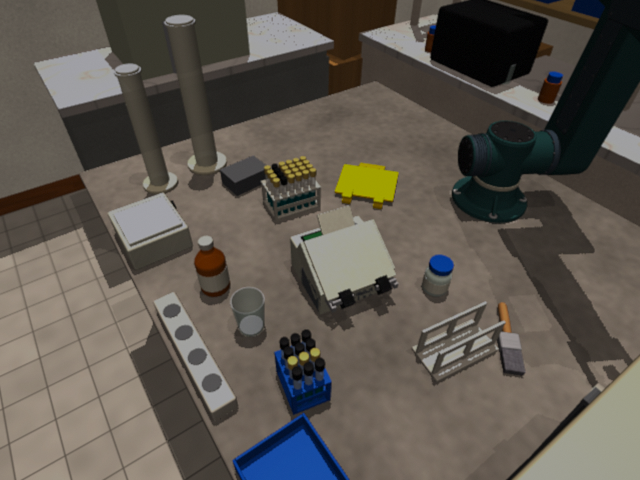

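The top view shows the reader at about (280,248) with its hinge to the left (+y), the white rack at (167,282) and the jar at (221,319). The yellow look-alike is at (387,363). I'll enlarge the area around the reader and rack.

```bash
python3 - <<'E'
import cv2
a=cv2.imread('pics/top0.png')[200:330,135:335]
cv2.imwrite('pics/c1.png',cv2.resize(a,None,fx=4,fy=4,interpolation=cv2.INTER_CUBIC))
E
```

```text
(no output)
```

View pics/c1.png

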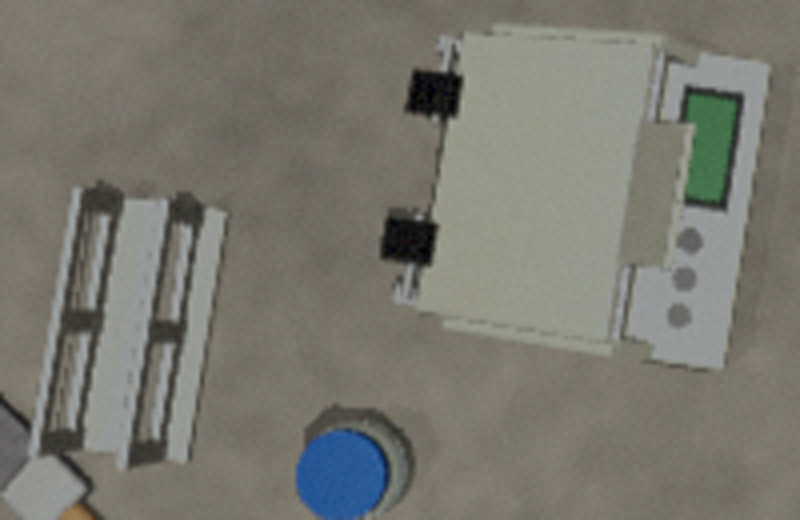

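Enlarged, the crop shows the knuckles at (434,93) and (409,240). The control block's outer corners are at (770,62) and (723,369). The rack's right base edge runs from (226,210) to (188,460). I'll cast these to positions and overlay the predicted model points on the scene view.

```bash
cat > meas.py <<'E'
from h import *
s=pickle.load(open('pics/top0.pkl','rb')); sc=pickle.load(open('pics/scene0.pkl','rb'))
c=lambda u,v,z: onz(s,u/4-.375+135,v/4-.375+200,z)
E
python3 - <<'E'
from meas import *
k1,k2=c(434,93,.073),c(409,240,.073); b1,b2=c(770,62,.095),c(723,369,.095)
print('knuckles',k1,k2,np.linalg.norm(k1-k2)); print('block',b1,b2,np.linalg.norm(b1-b2))
for p,q in((k1,k2),(b1,b2)): print('yaw',np.degrees(np.arctan2(*(p-q)[[1,0]])))
print('km->bm', np.linalg.norm(((k1+k2)/2-(b1+b2)/2)[:2]),'exp .195')
r1,r2=c(226,210,.008),c(188,460,.008); print('rack',r1,r2,np.linalg.norm(r1-r2),np.degrees(np.arctan2(*(r1-r2)[[1,0]])))
def fr(o,yaw):
    cc,ss=np.cos(yaw),np.sin(yaw); R=np.array([[cc,-ss,0],[ss,cc,0],[0,0,1]]); return lambda P:np.array(P)@R.T+np.r_[o,0]
e=((b1-b2)+(k1-k2))[:2]; yaw=np.arctan2(e[1],e[0]); y=np.array([-np.sin(yaw),np.cos(yaw)])
o=(((b1+b2)/2)[:2]+.110*y+((k1+k2)/2)[:2]-.085*y)/2
e=(r1-r2)[:2]; ry=np.arctan2(e[1],e[0]); yy=np.array([-np.sin(ry),np.cos(ry)]); ro=((r1+r2)/2)[:2]+.042*yy
print('reader',o,np.degrees(yaw),'rack',ro,np.degrees(ry))
F=fr(o,yaw);G=fr(ro,ry)
P=[(sx*.092,-.11,.095) for sx in(1,-1)]+[(sx*.045,.085,.073) for sx in(1,-1)]+[(sx*.092,-.11,0) for sx in(1,-1)]
cs,sn=np.cos(np.pi/6),np.sin(np.pi/6)
L=lambda x,yl,z:(x,.085+yl*cs+z*sn,.060-yl*sn+z*cs)
P+=[L(sx*.085,yl,.004) for sx in(1,-1) for yl in(-.012,-.15)]+[L(sx*.04,-.2,.02) for sx in(1,-1)]
Q=[(sx*.08,sy*.042,.0) for sx in(1,-1) for sy in (1,-1)]+[(sx*.08,sy*.0255,.084) for sx in(1,-1) for sy in (1,-1)]
outs=[]
for S,(x0,y0,w,h) in((s,(135,190,210,130)),(sc,(280,190,240,200))):
    im=cv2.resize(S['img'][y0:y0+h,x0:x0+w],None,fx=3,fy=3,interpolation=cv2.INTER_CUBIC)
    for pts,col in((F(P),(0,0,255)),(G(Q),(255,0,255))):
        for u,v in proj(S,pts): cv2.circle(im,(int((u-x0)*3+1),int((v-y0)*3+1)),3,col,1)
    outs.append(im)
w=max(i.shape[1] for i in outs); o=np.vstack([cv2.copyMakeBorder(i,0,0,0,w-i.shape[1],0) for i in outs]); cv2.imwrite('pics/ov.png',cv2.resize(o,None,fx=600/o.shape[0],fy=600/o.shape[0]) if 0 else outs[1]); cv2.imwrite('pics/ovt.png',outs[0])
E
```

```text
knuckles [0.59902565 0.09782027 0.073     ] [0.51108973 0.11192986 0.073     ] 0.08906068713161189
block [ 0.61306179 -0.10308049  0.095     ] [ 0.43401699 -0.07424441  0.095     ] 0.1813520270677865
yaw -9.115587846980194
yaw -9.149214237855642
km->bm 0.19608715820049935 exp .195
rack [0.53416114 0.23902297 0.008     ] [0.37841551 0.25965366 0.008     ] 0.1571061071162049 -7.54569890025995
reader [0.54128373 0.02044766] -9.138139353870846 rack [0.46180364 0.29097461] -7.54569890025995
```

View pics/ov.png

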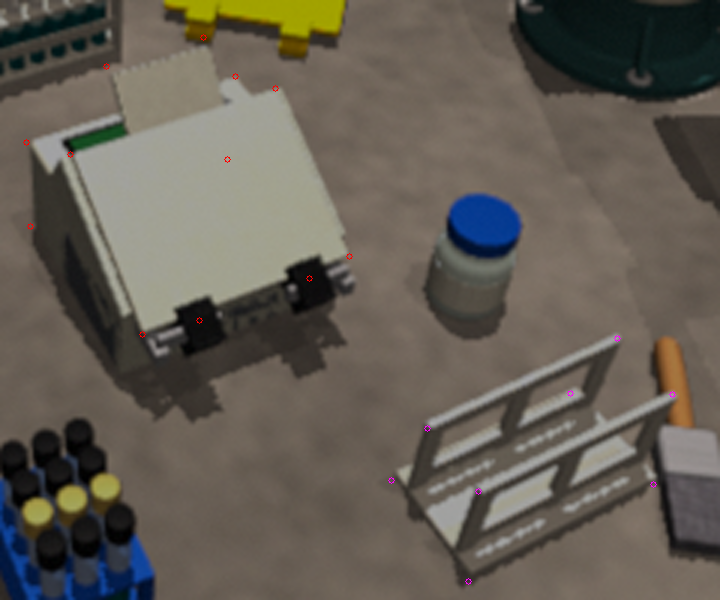

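The overlay agrees within about 3 mm: knuckles 89 mm apart against 90, block 181 against 184, rack 157 against 160. The tool always points down, so I'll grip the flange across its 80 mm width. The lid can then pivot between the pads. Next I'll work out the moves.

```bash
cat >> h.py <<'E'
from scipy.spatial.transform import Rotation as Rt
RO=np.array([.5413,.0204]); RY=np.radians(-9.14)
def yx(o,yaw,p):
    c,s_=np.cos(yaw),np.sin(yaw); return np.array([o[0]+c*p[0]-s_*p[1],o[1]+s_*p[0]+c*p[1],p[2]])
rd=lambda *p: yx(RO,RY,p)
def toolR(o): q=np.array(o['tool_rot']); return Rt.from_quat(q[[1,2,3,0]]).as_matrix()
def go(tgt,yaw=None,o=None):
    """tool shift to world tgt (position of TCP) and spin so that tool y lies along yaw"""
    o=o or robot.observe(); R=toolR(o); d=R.T@(np.array(tgt)-o['ee_pos']); out=[np.round(d*1000,1)]
    if yaw is not None:
        a=np.arctan2(R[1,1],R[0,1]); e=(yaw-a+np.pi/2)%np.pi-np.pi/2
        out.append(round(-e,4))  # tool x down
    return out
E
python3 - <<'E'
from meas import *
o=robot.observe(); print(toolR(o).round(3))
t1,t2=c(693,124,.1727),c(667,268,.1727); print('tip',t1,t2,np.linalg.norm(t1-t2))
for t in((t1+t2)/2,): 
    d=t[:2]-RO; print('reader frame', np.cos(RY)*d[0]+np.sin(RY)*d[1], -np.sin(RY)*d[0]+np.cos(RY)*d[1])
print(rd(0,-.0637,.1586)); print(go(rd(0,-.068,.23),RY))
E
```

```text
[[-0.001  0.402  0.916]
 [-0.002  0.916 -0.402]
 [-1.    -0.002 -0.   ]]
tip [ 0.56789672 -0.05928657  0.1727    ] [ 0.48991886 -0.04487247  0.1727    ] 0.07929889024198193
reader frame -0.0007216867534787022 -0.07352772784781594
[ 0.53118142 -0.04249121  0.1586    ]
[array([   0.9, -379. ,  504.6]), np.float64(1.3165)]
```

Emit:
move_arm([
  {"linear": [0, -0.0223, 0.0297]},
  {"linear": [0, -0.0223, 0.0297]},
  {"linear": [0, -0.0223, 0.0297]},
  {"linear": [0, -0.0223, 0.0297]},
  {"linear": [0, -0.0223, 0.0297]},
], claw=100)

```text
invalid input at $.targets[0]: expected keys linear, spin
```

Emit:
move_arm([
  {"linear": [0, -0.0223, 0.0297]},
  {"linear": [0, -0.0223, 0.0297]},
  {"linear": [0, -0.0223, 0.0297]},
  {"linear": [0, -0.0223, 0.0297]},
  {"linear": [0, -0.0223, 0.0297]},
])

```text
invalid input at $.targets[0]: expected keys linear, spin
```

Emit:
move_arm([
  {"linear": [0, -0.0223, 0.0297]},
  {"linear": [0, -0.0223, 0.0297]},
  {"linear": [0, -0.0223, 0.0297]},
  {"linear": [0, -0.0223, 0.0297]},
  {"linear": [0, -0.0223, 0.0297]},
])

```text
invalid input at $.targets[0]: expected keys linear, spin
```

Emit:
move_arm([
  {"linear": [0, -0.0223, 0.0297]},
  {"linear": [0, -0.0223, 0.0297]},
  {"linear": [0, 0, 0], "spin": 0.12},
  {"linear": [0, 0, 0], "spin": 0.12},
  {"linear": [0, 0, 0], "spin": 0.12},
])

```text
invalid input at $.targets[0]: expected keys linear, spin
```

Emit:
move_arm([
  {"linear": [0, 0, 0], "spin": 0.12},
  {"linear": [0, 0, 0], "spin": 0.12},
  {"linear": [0, 0, 0], "spin": 0.12},
  {"linear": [0, 0, 0], "spin": 0.12},
  {"linear": [0, 0, 0], "spin": 0.12},
])

```text
time_s: 0.52
ee_pos: [0.221, 0.5033, 0.2306]
tool_rot: [0.617, 0.345, 0.617, -0.346]
force: [0.0, 0.4, 0.9]
grip_width: 0.0856
```

Emit:
move_arm([
  {"linear": [0, 0, 0], "spin": 0.12},
  {"linear": [0, 0, 0], "spin": 0.12},
  {"linear": [0, 0, 0], "spin": 0.11},
  {"linear": [0, 0, 0]},
])

```text
invalid input at $.targets[3]: expected keys linear, spin
```

```bash
python3 - <<'E'
from h import *
s=snap('wrist','w1'); print({k:v for k,v in s.items() if k not in('img','o')}); o=s['o']; print(o['time_s'],o['ee_pos'],o['qpos'],o['force'],go(rd(0,-.068,.23),RY))
E
```

```text
{'fx': 371.64829954431775, 'fy': 371.64829954431775, 'cx': 315.3229852392297, 'cy': 239.4394840133653, 'tool_from_camera': array([[-8.97641286e-04, -3.08883704e-01,  9.51099391e-01,
        -1.43894758e-01],
       [ 9.99999529e-01, -6.29254980e-04,  7.39432977e-04,
        -1.17922010e-03],
       [ 3.70085231e-04,  9.51099607e-01,  3.08884123e-01,
        -7.94664020e-02],
       [ 0.00000000e+00,  0.00000000e+00,  0.00000000e+00,
         1.00000000e+00]])}
0.5167 [0.22097808 0.5033204  0.23060386] [ 1.05394804e+00  8.76544255e-02  1.37166208e+00 -6.48741551e-06
  1.68361526e+00  5.02831110e-01] [0.03630629 0.36701678 0.93082413] [array([  1. , -22.1, 630.8]), np.float64(0.7071)]
```

View pics/w1.png

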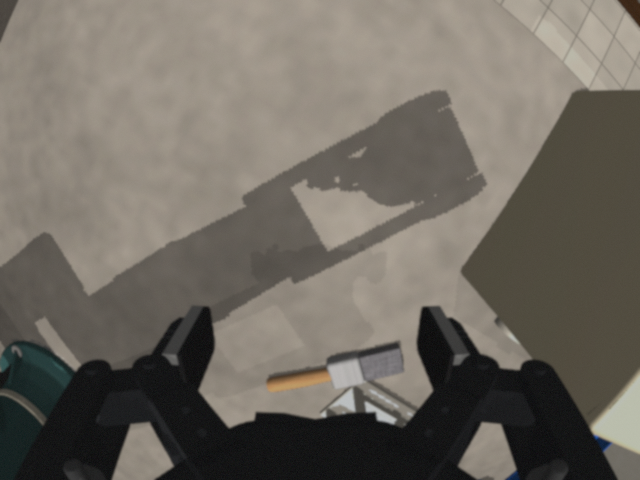

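Each row needs "spin"; only one call ran, and it was a pure spin. The wrist picture shows the fingers straddling open bench, with the brush at (340,368), so nothing was disturbed. Continuing.

Emit:
move_arm([
  {"linear": [0, -0.0014, 0.0394], "spin": 0},
  {"linear": [0, -0.0014, 0.0394], "spin": 0},
  {"linear": [0, -0.0014, 0.0394], "spin": 0},
  {"linear": [0, -0.0014, 0.0394], "spin": 0},
  {"linear": [0, -0.0014, 0.0394], "spin": 0},
], claw=100)

```text
time_s: 0.98
ee_pos: [0.3196, 0.331, 0.2309]
tool_rot: [0.619, 0.342, 0.619, -0.342]
force: [1.0, 0.6, 0.8]
grip_width: 0.0855
```

Emit:
move_arm([
  {"linear": [0, -0.0014, 0.0394], "spin": 0},
  {"linear": [0, -0.0014, 0.0394], "spin": 0},
  {"linear": [0, -0.0014, 0.0394], "spin": 0},
  {"linear": [0, -0.0014, 0.0394], "spin": 0},
  {"linear": [0, -0.0014, 0.0394], "spin": 0},
])

```text
time_s: 1.4
ee_pos: [0.4179, 0.1599, 0.2311]
tool_rot: [0.619, 0.342, 0.619, -0.342]
force: [0.8, 0.1, -0.8]
grip_width: 0.085
```

Emit:
move_arm([
  {"linear": [0, -0.0014, 0.0394], "spin": 0},
  {"linear": [0, -0.0014, 0.0394], "spin": 0},
  {"linear": [0, -0.0014, 0.0394], "spin": 0},
  {"linear": [0, -0.0014, 0.0394], "spin": 0},
  {"linear": [0, -0.0014, 0.0394], "spin": 0},
])

```text
time_s: 1.82
ee_pos: [0.5162, -0.0111, 0.231]
tool_rot: [0.618, 0.343, 0.619, -0.343]
force: [0.5, 1.2, 0.4]
grip_width: 0.0853
```

Emit:
move_arm([
  {"linear": [0, -0.0014, 0.0394], "spin": 0},
  {"linear": [0, 0, 0], "spin": 0.118},
  {"linear": [0, 0, 0], "spin": 0.118},
  {"linear": [0, 0, 0], "spin": 0.118},
  {"linear": [0, 0, 0], "spin": 0.118},
])

```text
time_s: 2.23
ee_pos: [0.5353, -0.0438, 0.2305]
tool_rot: [0.519, 0.479, 0.52, -0.48]
force: [0.2, -0.8, -0.6]
grip_width: 0.0851
```

Emit:
move_arm([
  {"linear": [0, 0, 0], "spin": 0.118},
  {"linear": [0, 0, 0], "spin": 0.117},
  {"linear": [0, 0, 0], "spin": 0},
])

```text
time_s: 2.48
ee_pos: [0.5352, -0.0434, 0.2307]
tool_rot: [-0.461, -0.536, -0.462, 0.536]
force: [0.7, -0.5, -0.1]
grip_width: 0.0853
```

```bash
python3 - <<'E'
from h import *
s=snap('wrist','w2'); o=s['o']; print(o['time_s'],o['ee_pos'],o['qpos'],o['force'],go(rd(0,-.068,.23),RY))
E
```

```text
2.4833 [ 0.53516029 -0.04335877  0.23073076] [-1.86515023e-01  5.89527273e-02  1.40197209e+00  9.58488346e-05
  1.68178731e+00 -3.67354866e-02] [ 0.74975985 -0.51226827 -0.06324723] [array([ 0.9, -4.2,  4. ]), np.float64(0.0136)]
```

View pics/w2.png

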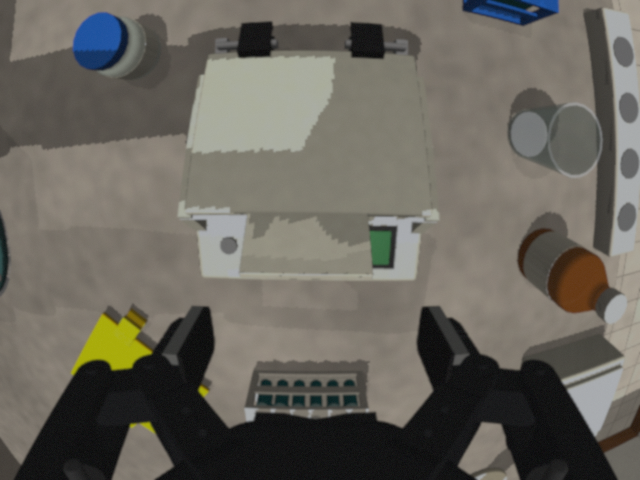

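The wrist view shows the flange between columns 242 and 372 at row about 273, with the fingers at 212 and 418. Casting those corners at the tip height.

```bash
cat >> h.py <<'E'
def wray(s,u,v):
    x,y=u-s['cx'],v-s['cy']; r=np.hypot(x,y); th=r/s['fx']; dc=np.array([np.sin(th)*x/r,np.sin(th)*y/r,np.cos(th)])
    T=np.array(s['tool_from_camera']); R=toolR(s['o']); return s['o']['ee_pos']+R@T[:3,3], R@(T[:3,:3]@dc)
def wz(s,u,v,z): c,d=wray(s,u,v); return c+d*(z-c[2])/d[2]
def toread(p): d=np.array(p[:2])-RO; return np.array([np.cos(RY)*d[0]+np.sin(RY)*d[1],-np.sin(RY)*d[0]+np.cos(RY)*d[1]])
E
python3 - <<'E'
from h import *
s=pickle.load(open('pics/w2.pkl','rb'))
for uv,z in(((242,275),.1727),((372,273),.1727),((249,216),.135),((371,216),.135),((255,38),.073),((366,40),.073)): print(toread(wz(s,*uv,z)))
hs=cv2.cvtColor(s['img'],cv2.COLOR_BGR2GRAY); print(hs[255,228:260],hs[255,355:385])
E
```

```text
[-0.04079844 -0.0735578 ]
[ 0.03685293 -0.07137869]
[-0.04170709 -0.04680998]
[ 0.04017524 -0.04607522]
[-0.04667942  0.0858943 ]
[0.0420147  0.08456124]
[161 161 164 167 169 169 169 170 170 171 170 168 162 149 141 140 140 139
 138 135 136 137 137 137 134 134 135 138 141 142 142 143] [132 133 133 132 132 132 133 134 133 133 135 134 133 134 133 125 110  97
  91  91  89  90  91  89  89  90  89  89  87  88]
```

```bash
python3 - <<'E'
from h import *
print(go(rd(-.0015,-.062,.133),RY))
E
```

```text
[array([97.9, -5.5, -2. ]), np.float64(0.0136)]
```

Emit:
move_arm([
  {"linear": [0, -0.0055, -0.002], "spin": 0.0136},
  {"linear": [0.02, 0, 0], "spin": 0},
  {"linear": [0.02, 0, 0], "spin": 0},
  {"linear": [0, 0, 0], "spin": 0},
])

```text
time_s: 2.87
ee_pos: [0.5276, -0.0399, 0.1869]
tool_rot: [-0.456, -0.537, -0.46, 0.54]
force: [-1.2, 0.4, -0.9]
grip_width: 0.0856
```

Emit:
move_arm([
  {"linear": [0.008, 0, 0], "spin": 0},
  {"linear": [0.008, 0, 0], "spin": 0},
  {"linear": [0.008, 0, 0], "spin": 0},
  {"linear": [0, 0, 0], "spin": 0},
])

```text
time_s: 3.2
ee_pos: [0.5295, -0.0404, 0.1657]
tool_rot: [-0.457, -0.539, -0.458, 0.54]
force: [-0.6, -0.2, 0.6]
grip_width: 0.0854
```

```bash
python3 - <<'E'
from h import *
s=snap('wrist','w3'); o=s['o']; print(o['time_s'],o['ee_pos'],o['force'],o['moment'],go(rd(-.0015,-.062,.133),RY))
cv2.imwrite('pics/w3c.png',cv2.resize(s['img'][180:420,150:480],None,fx=2,fy=2))
E
```

```text
3.2 [ 0.52951475 -0.04040966  0.16573918] [-0.58734559 -0.19751235  0.63250866] [-0.03006989  0.00421931  0.07256022] [array([33.6,  0.2,  0.1]), np.float64(-0.0037)]
```

View pics/w3c.png

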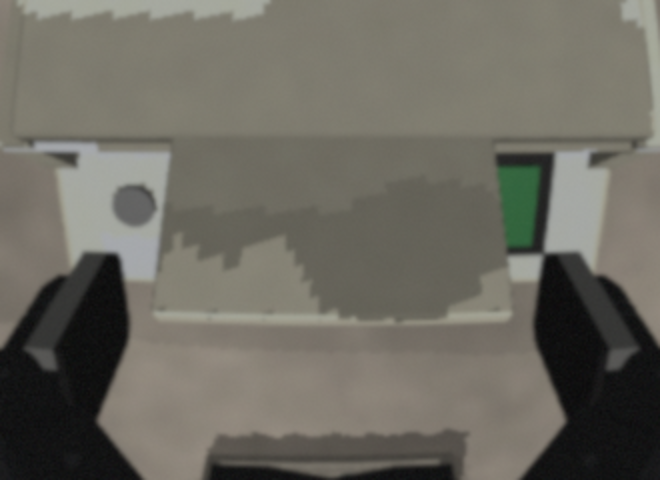

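The crop shows the flange tip edge (columns 155–512) centred between the fingers (125 and 540). Descending.

Emit:
move_arm([
  {"linear": [0.008, 0, 0], "spin": 0},
  {"linear": [0.008, 0, 0], "spin": 0},
  {"linear": [0, 0, 0], "spin": 0},
])

```text
time_s: 3.5
ee_pos: [0.5293, -0.0404, 0.1493]
tool_rot: [-0.457, -0.538, -0.458, 0.54]
force: [-0.7, 1.0, -0.7]
grip_width: 0.0856
```

Emit:
move_arm([
  {"linear": [0.008, 0, 0], "spin": 0},
  {"linear": [0.009, 0, 0], "spin": 0},
  {"linear": [0, 0, 0], "spin": 0},
  {"linear": [0, 0, 0], "spin": 0},
])

```text
time_s: 3.83
ee_pos: [0.5296, -0.0404, 0.1332]
tool_rot: [-0.457, -0.539, -0.458, 0.54]
force: [0.4, -0.1, -0.2]
grip_width: 0.0854
```

```bash
python3 - <<'E'
from h import *
s=snap('wrist','w4'); o=s['o']; print(o['time_s'],o['ee_pos'],o['force'],o['moment'],go(rd(-.0015,-.062,.133),RY))
cv2.imwrite('pics/w4c.png',cv2.resize(s['img'][180:420,150:480],None,fx=2,fy=2))
E
```

```text
3.8333 [ 0.52964363 -0.04044866  0.13316248] [ 0.39884544 -0.1010697  -0.2105524 ] [-0.0045222   0.00108653 -0.00542154] [array([ 0.9, -0.1,  0.1]), np.float64(-0.0041)]
```

View pics/w4c.png

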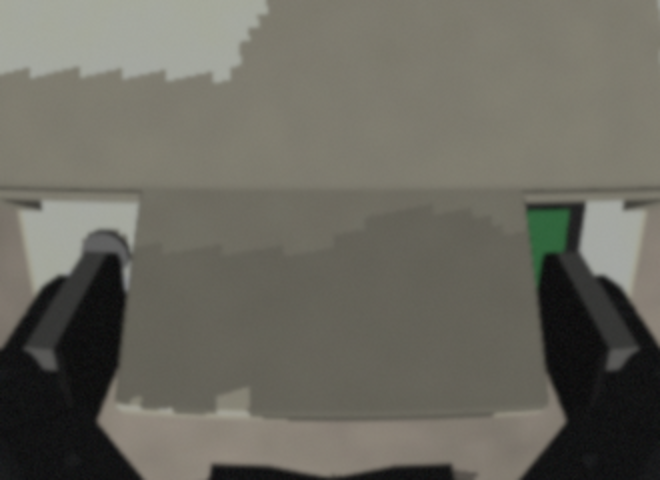

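The pads now straddle the flange with small gaps on both sides, at columns about 125 and 535. Closing.

Emit:
move_arm([
  {"linear": [0, 0, 0], "spin": 0},
  {"linear": [0, 0, 0], "spin": 0},
  {"linear": [0, 0, 0], "spin": 0},
  {"linear": [0, 0, 0], "spin": 0},
], claw=80, grip_force=40)

```text
time_s: 4.22
ee_pos: [0.5305, -0.0405, 0.1348]
tool_rot: [0.458, 0.539, 0.457, -0.539]
force: [1.1, 1.1, 1.7]
grip_width: 0.0788
```

```bash
python3 - <<'E'
from h import *
# arc plan: grasp pivot on lid (y,z) in lid plane, about hinge; rows of reader dy,dz for lid rotation a (0..60 deg)
o=robot.observe(); p=toread(o['ee_pos']); print(o['ee_pos'],p,o['grip_width'],o['force'],o['moment'])
Pz=o['ee_pos'][2]+.031; v=np.array([p[1]-.085,Pz-.060]); print('pivot rel hinge',v,np.hypot(*v),np.degrees(np.arctan2(v[1],-v[0])),'grip point exp r',np.hypot(.178,.011))
prev=v
for k in range(1,13):
    a=-np.radians(5*k); w=np.array([np.cos(a)*v[0]-np.sin(a)*v[1],np.sin(a)*v[0]+np.cos(a)*v[1]]); d=w-prev; prev=w
    print(5*k,'tool x %.1f  z %.1f'%(-d[1]*1000,-d[0]*1000), 'moved',np.hypot(*d).round(4))
print(toolR(o).round(3))
E
```

```text
[ 0.53050002 -0.04047884  0.13483634] [-0.00099241 -0.06182142] 0.07875411884928721 [1.10393678 1.05075823 1.69039779] [ 0.12585147  0.24118171 -0.02514178]
pivot rel hinge [-0.14682142  0.10583634] 0.18099132574474228 35.78597926236566 grip point exp r 0.17833956375409243
5 tool x -12.4  z -9.8 moved 0.0158
10 tool x -11.5  z -10.8 moved 0.0158
15 tool x -10.5  z -11.8 moved 0.0158
20 tool x -9.4  z -12.7 moved 0.0158
25 tool x -8.3  z -13.4 moved 0.0158
30 tool x -7.1  z -14.1 moved 0.0158
35 tool x -5.8  z -14.7 moved 0.0158
40 tool x -4.5  z -15.1 moved 0.0158
45 tool x -3.2  z -15.5 moved 0.0158
50 tool x -1.8  z -15.7 moved 0.0158
55 tool x -0.5  z -15.8 moved 0.0158
60 tool x 0.9  z -15.8 moved 0.0158
[[ 0.001  0.987 -0.163]
 [ 0.    -0.163 -0.987]
 [-1.     0.001 -0.   ]]
```

Emit:
move_arm([
  {"linear": [-0.0062, 0, -0.0049], "spin": 0},
  {"linear": [-0.0062, 0, -0.0049], "spin": 0},
  {"linear": [-0.0058, 0, -0.0054], "spin": 0},
  {"linear": [-0.0057, 0, -0.0054], "spin": 0},
])

```text
time_s: 4.55
ee_pos: [0.5332, -0.0204, 0.1586]
tool_rot: [-0.458, -0.538, -0.457, 0.54]
force: [-0.4, -3.7, -3.3]
grip_width: 0.0789
```

Emit:
move_arm([
  {"linear": [-0.0053, 0, -0.0059], "spin": 0},
  {"linear": [-0.0052, 0, -0.0059], "spin": 0},
  {"linear": [-0.0047, 0, -0.0063], "spin": 0},
  {"linear": [-0.0047, 0, -0.0064], "spin": 0},
  {"linear": [0, 0, 0], "spin": 0},
])

```text
time_s: 4.97
ee_pos: [0.5383, 0.0053, 0.1797]
tool_rot: [0.458, 0.54, 0.458, -0.538]
force: [-2.0, -4.4, 0.2]
grip_width: 0.0793
```

```bash
python3 - <<'E'
from h import *
s=snap('scene','s2'); snap('top','t2'); o=robot.observe(); print(o['time_s'],o['ee_pos'],toread(o['ee_pos']),o['grip_width'],o['force'],o['moment'])
cv2.imwrite('pics/s2c.png',cv2.resize(s['img'][150:400,250:530],None,fx=2.4,fy=2.4))
E
```

```text
5.0667 [0.53807359 0.0042981  0.17894866] [-0.0006277  -0.01640997] 0.07901921629570152 [-1.41509544 -3.4432182   1.48035012] [-0.8740158   0.38884004  0.1186209 ]
```

View pics/s2c.png

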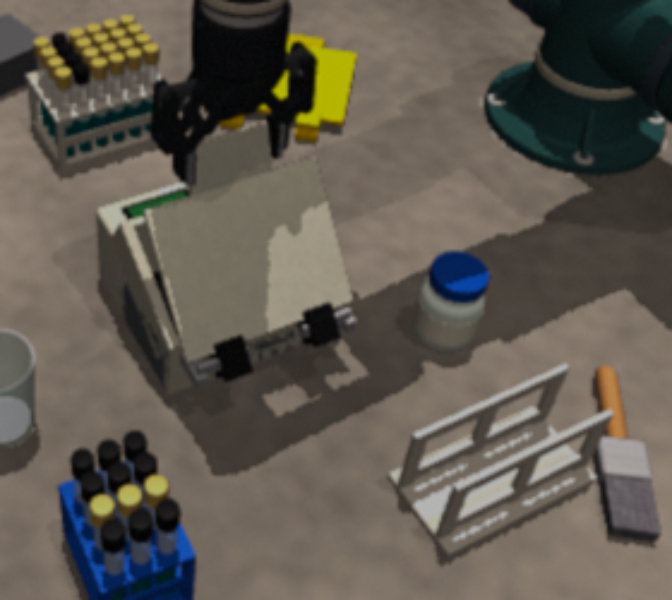

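The lid is swinging up in the grip, the knuckles stay on the pins and the forces are small. Continuing to 60°.

Emit:
move_arm([
  {"linear": [-0.0042, 0, -0.0067], "spin": 0},
  {"linear": [-0.0041, 0, -0.0067], "spin": 0},
  {"linear": [-0.0036, 0, -0.007], "spin": 0},
  {"linear": [-0.0035, 0, -0.0071], "spin": 0},
  {"linear": [-0.003, 0, -0.0073], "spin": 0},
])

```text
time_s: 5.48
ee_pos: [0.5436, 0.0384, 0.1971]
tool_rot: [0.458, 0.539, 0.457, -0.539]
force: [-1.6, -5.0, -0.5]
grip_width: 0.0792
```

Emit:
move_arm([
  {"linear": [-0.0028, 0, -0.0074], "spin": 0},
  {"linear": [-0.0023, 0, -0.0075], "spin": 0},
  {"linear": [-0.0022, 0, -0.0076], "spin": 0},
  {"linear": [-0.0016, 0, -0.0077], "spin": 0},
  {"linear": [-0.0016, 0, -0.0078], "spin": 0},
])

```text
time_s: 5.9
ee_pos: [0.5498, 0.0767, 0.2075]
tool_rot: [0.458, 0.539, 0.457, -0.539]
force: [0.6, -4.6, 2.1]
grip_width: 0.0786
```

Emit:
move_arm([
  {"linear": [-0.0009, 0, -0.0078], "spin": 0},
  {"linear": [-0.0009, 0, -0.0079], "spin": 0},
  {"linear": [-0.0003, 0, -0.0079], "spin": 0},
  {"linear": [-0.0002, 0, -0.0079], "spin": 0},
  {"linear": [0, 0, 0], "spin": 0},
])

```text
time_s: 6.32
ee_pos: [0.555, 0.109, 0.2097]
tool_rot: [0.458, 0.54, 0.458, -0.538]
force: [0.6, -2.6, 4.7]
grip_width: 0.0789
```

```bash
python3 - <<'E'
from h import *
s=snap('scene','s3'); snap('top','t3'); o=robot.observe(); print(o['time_s'],o['ee_pos'],toread(o['ee_pos']),o['grip_width'],o['force'],o['moment'])
cv2.imwrite('pics/s3c.png',cv2.resize(s['img'][150:400,250:530],None,fx=2.4,fy=2.4))
E
```

```text
6.4167 [0.55481755 0.1075545  0.20971342] [-0.00049834  0.08819514] 0.0788488231652022 [ 0.65531738 -2.1778511   4.73571641] [-0.69169819 -0.01976871  0.10048781]
```

View pics/s3c.png

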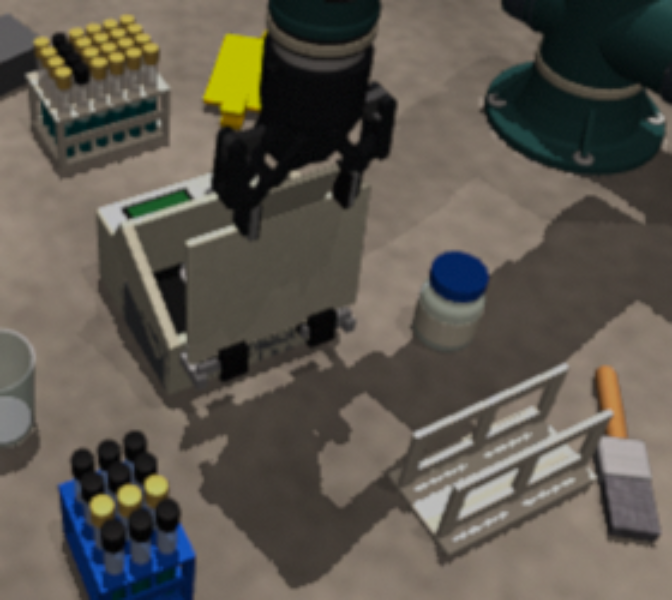

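The lid is nearly upright in the grip. I'll check its tilt from the plate's corner on the scene ray, at crop (188,242).

```bash
python3 - <<'E'
from h import *
s=pickle.load(open('pics/s3.pkl','rb'))
n=np.array([np.cos(RY),np.sin(RY),0])
for u,v,x in((188,242,.0845),(190,350,.0845),(369,186,-.0855),(358,300,-.0855)):
    c,d=ray(s,u/2.4+250,v/2.4+150); t=(n@(np.r_[RO,0])+x-n@c)/(n@d); p=c+t*d; print(toread(p),p[2])
E
```

```text
[0.0845     0.07261391] 0.21450557186378905
[0.0845     0.08379051] 0.09496142767383497
[-0.0855      0.06985528] 0.20543481228397276
[-0.0855      0.08538739] 0.07863195872765694
```

Emit:
move_arm([
  {"linear": [0, 0, -0.003], "spin": 0},
  {"linear": [0, 0, -0.003], "spin": 0},
  {"linear": [0, 0, 0], "spin": 0},
  {"linear": [0, 0, 0], "spin": 0},
])

```text
time_s: 6.75
ee_pos: [0.5557, 0.1129, 0.2095]
tool_rot: [0.457, 0.539, 0.457, -0.539]
force: [0.7, -2.1, 4.5]
grip_width: 0.0789
```

Tilt was about 5–7° short before that last move, so I'll add a little more, then lift.

Emit:
move_arm([
  {"linear": [0, 0, -0.003], "spin": 0},
  {"linear": [0, 0, -0.003], "spin": 0},
  {"linear": [0, 0, -0.002], "spin": 0},
  {"linear": [0, 0, 0], "spin": 0},
  {"linear": [0, 0, 0], "spin": 0},
])

```text
time_s: 7.17
ee_pos: [0.557, 0.1208, 0.2092]
tool_rot: [0.458, 0.539, 0.457, -0.539]
force: [0.6, -2.5, 4.8]
grip_width: 0.0788
```

Emit:
move_arm([
  {"linear": [-0.004, 0, 0], "spin": 0},
  {"linear": [-0.005, 0, 0], "spin": 0},
  {"linear": [-0.006, 0, 0], "spin": 0},
  {"linear": [-0.006, 0, 0], "spin": 0},
  {"linear": [-0.006, 0, 0], "spin": 0},
])

```text
time_s: 7.58
ee_pos: [0.5524, 0.1185, 0.214]
tool_rot: [-0.452, -0.53, -0.463, 0.549]
force: [16.3, -5.9, -78.0]
grip_width: 0.0779
```

Emit:
move_arm([
  {"linear": [-0.006, 0, 0], "spin": 0},
  {"linear": [-0.007, 0, 0], "spin": 0},
  {"linear": [0, 0, 0], "spin": 0},
  {"linear": [0, 0, 0], "spin": 0},
  {"linear": [0, 0, 0], "spin": 0},
])

```text
time_s: 8.0
ee_pos: [0.5492, 0.118, 0.2153]
tool_rot: [-0.447, -0.524, -0.467, 0.555]
force: [15.6, -5.6, -85.3]
grip_width: 0.0773
```

```bash
python3 - <<'E'
from h import *
s=snap('scene','s4'); o=robot.observe(); print(o['time_s'],o['ee_pos'],toread(o['ee_pos']),o['grip_width'],o['force'],o['moment'])
cv2.imwrite('pics/s4c.png',cv2.resize(s['img'][150:400,250:530],None,fx=2.4,fy=2.4))
E
```

```text
8.05 [0.54926638 0.11800374 0.21538428] [-0.00763887  0.09762992] 0.0774919060555543 [ 16.32737709  -5.38091067 -85.72168034] [ 0.03726867 -2.1496452   0.15724488]
```

View pics/s4c.png

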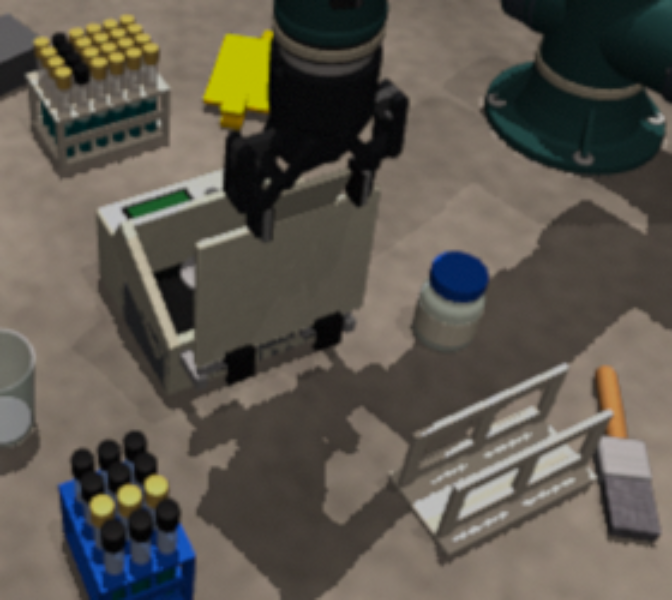

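The lift jammed at −85 N, so the knuckles are catching on the pins. My +y pushes must have shifted the bores sideways against the pins. I'll unload straight away and work out the offset.

Emit:
move_arm([
  {"linear": [0.012, 0, 0], "spin": 0},
  {"linear": [0.012, 0, 0], "spin": 0},
  {"linear": [0.012, 0, 0], "spin": 0},
  {"linear": [0, 0, 0], "spin": 0},
  {"linear": [0, 0, 0], "spin": 0},
])

```text
time_s: 8.47
ee_pos: [0.5537, 0.1215, 0.2125]
tool_rot: [-0.455, -0.537, -0.46, 0.541]
force: [-6.2, -0.5, -7.8]
grip_width: 0.0774
```

```bash
python3 - <<'E'
from h import *
n=np.array([np.cos(RY),np.sin(RY),0])
s=pickle.load(open('pics/s4.pkl','rb'))
for u,v,x in((198,247,.0845),(197,362,.0845),(378,198,-.0855)):
    c,d=ray(s,u/2.4+250,v/2.4+150); t=(n@(np.r_[RO,0])+x-n@c)/(n@d); p=c+t*d; print(toread(p),p[2])
s=snap('scene','s5'); o=s['o']; print(o['time_s'],o['ee_pos'],toread(o['ee_pos']),o['grip_width'],o['force'],o['moment'],go(rd(-.0005,.09,.21),RY))
# black knuckles centroids
for f in('s3','s4','s5'):
    im=pickle.load(open(f'pics/{f}.pkl','rb'))['img']; m=(im.max(2)<30).astype(np.uint8); m[:,:335]=0;m[:285]=0;m[320:]=0;m[:,410:]=0
    k,l,st,ce=cv2.connectedComponentsWithStats(m); print(f,[(st[i].tolist(),ce[i].round(1).tolist()) for i in range(1,k) if st[i,4]>40])
E
```

```text
[0.0845     0.08888916] 0.22409590128465973
[0.0845     0.09689893] 0.09386893427716703
[-0.0855      0.08360785] 0.20342283650360038
8.4667 [0.55366608 0.12148888 0.21249166] [-0.00384863  0.10176969] 0.07738924822853468 [-6.24658331 -0.53396123 -7.79367216] [ 0.2158993   2.79215961 -0.17757678] [array([ 2.5,  3.4, 11.7]), np.float64(-0.0036)]
s3 [([378, 285, 12, 10, 87], [383.0, 288.7]), ([341, 293, 13, 16, 152], [347.0, 300.2])]
s4 [([380, 285, 13, 11, 103], [385.7, 289.2]), ([343, 294, 13, 16, 150], [349.6, 301.2])]
s5 [([380, 285, 13, 11, 109], [385.0, 289.4]), ([343, 295, 13, 16, 147], [348.6, 302.1])]
```

Emit:
move_arm([
  {"linear": [0.002, 0, 0.002], "spin": 0},
  {"linear": [0.002, 0, 0.002], "spin": 0},
  {"linear": [0, 0, 0.002], "spin": 0},
  {"linear": [0, 0, 0], "spin": 0},
  {"linear": [0, 0, 0], "spin": 0},
])

```text
time_s: 8.93
ee_pos: [0.553, 0.1162, 0.2125]
tool_rot: [-0.456, -0.539, -0.459, 0.539]
force: [-7.2, 2.0, 3.6]
grip_width: 0.0775
```

```bash
python3 - <<'E'
from h import *
s=snap('scene','s6'); o=s['o']; print(o['time_s'],o['ee_pos'],toread(o['ee_pos']),o['grip_width'],o['force'],o['moment'],go(rd(-.0005,.09,.21),RY))
w=snap('wrist','w6'); t=snap('top','t6')
a=cv2.resize(s['img'][210:330,310:440],None,fx=3,fy=3); b=cv2.resize(w['img'][:,160:480],(260,390)) 
a=cv2.resize(a,(422,390)); 
t=cv2.resize(t['img'][195:300,225:345],(239,210)); b=b[:]
W=np.zeros((600,682,3),np.uint8); W[:390,:422]=a; W[:390,422:]=b; W[390:,:239]=t
cv2.imwrite('pics/m6.png',W)
n=np.array([np.cos(RY),np.sin(RY),0])
for f in('s3','s6'):
    S=pickle.load(open(f'pics/{f}.pkl','rb')); im=S['img']; m=(im.max(2)<30).astype(np.uint8); m[:,:335]=0;m[:285]=0;m[320:]=0;m[:,410:]=0
    k,l,st,ce=cv2.connectedComponentsWithStats(m); 
    for i in range(1,k):
        if st[i,4]>40: print(f,st[i],ce[i],toread(onz(S,*ce[i],.06)))
E
```

```text
8.9333 [0.55301329 0.11624875 0.21247336] [-0.00366076  0.0964924 ] 0.07751968236480511 [-7.23940884  2.02841496  3.59051301] [ 0.52911519  3.71343499 -0.55146833] [array([2.5, 3.2, 6.5]), np.float64(-0.004)]
s3 [378 285  12  10  87] [383.03448276 288.66666667] [-0.04348188  0.09098554]
s3 [341 293  13  16 152] [347.         300.15131579] [0.04209466 0.08547068]
s6 [380 285  12  11 109] [384.93577982 289.44036697] [-0.04606542  0.09457182]
s6 [343 295  12  16 149] [348.54362416 301.97986577] [0.04145708 0.0911079 ]
```

View pics/m6.png

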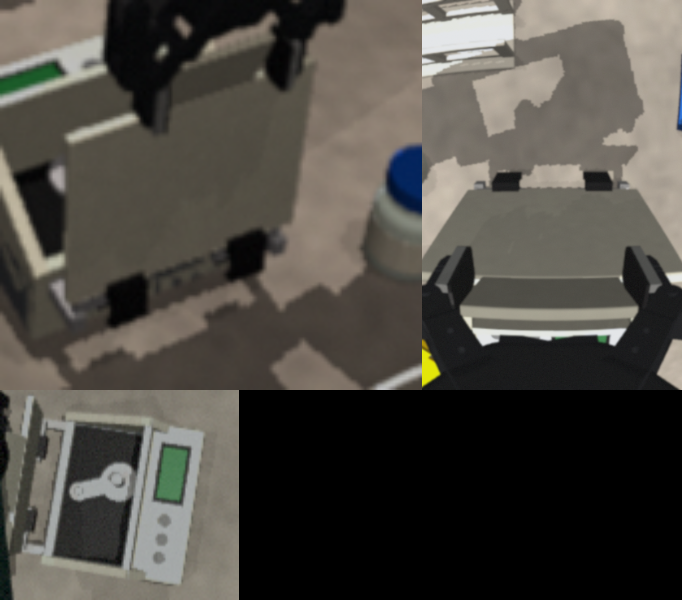

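The composite shows the lid upright with its knuckles on the pins, wrist view centred, and the deck and cover visible. The knuckles stayed put when I moved −y, so the lid pivoted in the grip. I'll compare the knuckle blobs with where a centred knuckle should project.

```bash
cat > kn.py <<'E'
from h import *
def kn(f):
    S=pickle.load(open(f'pics/{f}.pkl','rb')); im=S['img']
    m=(im.max(2)<38).astype(np.uint8); m[:,:335]=0;m[:276]=0;m[330:]=0;m[:,410:]=0
    k,l,st,ce=cv2.connectedComponentsWithStats(m)
    print(f,[(st[i].tolist(),ce[i].round(1).tolist()) for i in range(1,k) if st[i,4]>60])
    return S
def box(S,dy,dz):
    for sx in(1,-1):
        P=[rd(sx*.045+a*.013,.085+dy+b*.013,.06+dz+c) for a in(1,-1) for b in(1,-1) for c in(-.013,.012)]
        h=cv2.convexHull(proj(S,P).astype(np.float32)); M=cv2.moments(h); x,y,w,hh=cv2.boundingRect(h); print(' pred',dy,dz,(x,y,w,hh),round(M['m10']/M['m00'],1),round(M['m01']/M['m00'],1))
E
python3 - <<'E'
from kn import *
for f in('s3','s4','s5','s6'): S=kn(f)
for dy,dz in((0,0),(.006,0),(0,.006)): box(S,dy,dz)
E
```

```text
s3 [([378, 279, 13, 16, 150], [383.6, 286.1]), ([341, 292, 13, 17, 165], [347.0, 300.2])]
s4 [([380, 280, 13, 16, 151], [386.2, 287.6]), ([343, 294, 14, 16, 159], [349.7, 301.3])]
s5 [([379, 281, 14, 16, 150], [385.5, 288.0]), ([342, 295, 14, 16, 162], [348.9, 302.0])]
s6 [([379, 281, 14, 16, 150], [385.4, 288.0]), ([343, 294, 13, 17, 164], [348.9, 301.9])]
 pred 0 0 (337, 290, 18, 21) 345.7 300.6
 pred 0 0 (373, 276, 19, 21) 382.2 286.6
 pred 0.006 0 (338, 292, 18, 21) 347.1 302.7
 pred 0.006 0 (374, 278, 19, 21) 383.7 288.6
 pred 0 0.006 (337, 288, 18, 22) 345.9 298.8
 pred 0 0.006 (373, 275, 19, 20) 382.5 284.9
```

Against the centred prediction, the knuckles now sit about 5 mm to +y, and they were close to centred before I pushed further. The mouths leave only ±2.5 mm. I'll relieve the strain in x and z, then ease the lid −y.

Emit:
move_arm([
  {"linear": [-0.0015, -0.0015, 0], "spin": 0},
  {"linear": [-0.001, -0.0015, 0], "spin": 0},
  {"linear": [0, 0, 0], "spin": 0},
  {"linear": [0, 0, 0], "spin": 0},
])

```text
time_s: 9.42
ee_pos: [0.5523, 0.1157, 0.2126]
tool_rot: [0.457, 0.539, 0.458, -0.539]
force: [-2.6, 1.3, -1.0]
grip_width: 0.0774
```

Emit:
move_arm([
  {"linear": [0, 0, 0.002], "spin": 0},
  {"linear": [0, 0, 0.002], "spin": 0},
  {"linear": [0, 0, 0], "spin": 0},
  {"linear": [0, 0, 0], "spin": 0},
])

```text
time_s: 9.75
ee_pos: [0.5518, 0.1115, 0.2125]
tool_rot: [0.457, 0.539, 0.458, -0.539]
force: [-5.4, 1.0, 1.8]
grip_width: 0.0778
```

```bash
python3 - <<'E'
from kn import *
s=snap('scene','s7'); o=s['o']; print(o['time_s'],o['ee_pos'],toread(o['ee_pos']),o['grip_width'],o['force'],o['moment']); kn('s7')
E
```

```text
9.75 [0.55178074 0.11145423 0.21254685] [-0.00411606  0.09156297] 0.07778578927927485 [-5.3558109   0.99792922  1.78984677] [ 0.84242103  3.5446534  -0.78199938]
s7 [([379, 280, 14, 17, 156], [385.3, 287.9]), ([342, 294, 14, 17, 166], [348.6, 301.7])]
```

The y moment of 3.5 Nm shows the lid is twisted in the pads, which clamps the knuckles. I'll drop the grip to 20 N so the pads slip and relax.

Emit:
move_arm([
  {"linear": [0, 0, 0], "spin": 0},
  {"linear": [0, 0, 0], "spin": 0},
  {"linear": [0, -0.001, 0], "spin": 0},
  {"linear": [0, 0, 0], "spin": 0},
], claw=80, grip_force=20)

```text
time_s: 10.13
ee_pos: [0.5516, 0.1116, 0.2126]
tool_rot: [0.458, 0.54, 0.457, -0.539]
force: [-2.8, 1.3, 2.6]
grip_width: 0.0776
```

```bash
python3 - <<'E'
from kn import *
s=snap('scene','s8'); o=s['o']; print(o['time_s'],o['ee_pos'],toread(o['ee_pos']),o['grip_width'],o['force'],o['moment']); kn('s8')
print(go(o['ee_pos'],RY), Rt.from_matrix(toolR(o)).as_matrix()[:,0].round(4))
E
```

```text
10.1333 [0.55156202 0.11155029 0.21255131] [-0.00434725  0.09162306] 0.07755298792717709 [-2.75012901  1.26137244  2.55078614] [ 0.82287056  3.40220487 -0.67243657]
s8 [([379, 280, 14, 17, 155], [385.4, 287.8]), ([342, 294, 14, 17, 169], [348.8, 301.7])]
[array([-0., -0., -0.]), np.float64(-0.0042)] [ 1.4e-03  5.0e-04 -1.0e+00]
```

Emit:
move_arm([
  {"linear": [0.002, 0, 0], "spin": 0},
  {"linear": [0.002, 0, 0], "spin": 0},
  {"linear": [0.002, 0, 0], "spin": 0},
  {"linear": [0, 0, 0], "spin": 0},
  {"linear": [0, 0, 0], "spin": 0},
])

```text
time_s: 10.6
ee_pos: [0.5519, 0.112, 0.2123]
tool_rot: [0.459, 0.541, 0.457, -0.537]
force: [-6.1, 1.1, 19.5]
grip_width: 0.0775
```

```bash
python3 - <<'E'
from kn import *
s=snap('scene','s9'); o=s['o']; print(o['time_s'],o['ee_pos'],toread(o['ee_pos']),o['grip_width'],o['force'],o['moment']); kn('s9')
# lid outline, wrist + scene: flange/plate tilt seen in wrist
w=snap('wrist','w9'); g=cv2.cvtColor(w['img'],cv2.COLOR_BGR2GRAY)
for f in('w6','w9'):
    im=pickle.load(open(f'pics/{f}.pkl','rb'))['img']; m=(im.max(2)<32).astype(np.uint8)[150:260,200:450]
    k,l,st,ce=cv2.connectedComponentsWithStats(m); print(f,[(st[i].tolist(),(ce[i]+[200,150]).round(1).tolist()) for i in range(1,k) if st[i,4]>60])
E
```

```text
10.6 [0.55191457 0.11198906 0.21226934] [-0.00406888  0.09211227] 0.07749207753229398 [-6.1198279   1.10177391 19.51713603] [ 0.82323063  4.84342262 -0.75037324]
s9 [([379, 281, 14, 16, 153], [385.3, 287.9]), ([342, 294, 14, 17, 165], [348.8, 301.7])]
w6 [([48, 63, 33, 14, 358], [265.0, 219.3]), ([160, 63, 32, 13, 357], [375.0, 218.7])]
w9 [([159, 57, 32, 19, 388], [373.5, 214.2]), ([46, 58, 33, 21, 404], [263.4, 215.1])]
```

Pushing down didn't slip it, and the moment rose to 4.8. So I'll unload, bring the lid to balance, ease the grip open about 1 mm for a moment, raise the hand slightly and regrip.

Emit:
move_arm([
  {"linear": [-0.003, -0.001, -0.002], "spin": 0},
  {"linear": [-0.003, -0.001, -0.002], "spin": 0},
  {"linear": [0, 0, -0.002], "spin": 0},
  {"linear": [0, 0, -0.001], "spin": 0},
  {"linear": [0, 0, 0], "spin": 0},
])

```text
time_s: 11.12
ee_pos: [0.5522, 0.1184, 0.2124]
tool_rot: [0.459, 0.54, 0.456, -0.538]
force: [5.7, -0.9, 2.1]
grip_width: 0.0778
```

```bash
python3 - <<'E'
from kn import *
s=snap('scene','s10'); o=s['o']; print(o['time_s'],o['ee_pos'],toread(o['ee_pos']),o['grip_width'],o['force'],o['moment']); kn('s10')
E
```

```text
11.1167 [0.55217721 0.11843106 0.21241233] [-0.00483287  0.09851419] 0.07783883883016567 [ 5.71627564 -0.91120055  2.07499779] [0.20257213 2.09194126 0.01774601]
s10 [([379, 281, 14, 16, 151], [385.4, 288.0]), ([342, 294, 14, 17, 163], [348.9, 301.9])]
```

Emit:
move_arm([
  {"linear": [-0.002, 0.002, 0], "spin": 0},
], claw=93.5)

```text
time_s: 11.25
ee_pos: [0.5542, 0.118, 0.2133]
tool_rot: [0.459, 0.54, 0.456, -0.538]
force: [2.0, 0.3, -6.5]
grip_width: 0.0797
```

Emit:
move_arm([
  {"linear": [0, 0, 0], "spin": 0},
  {"linear": [0, 0, 0], "spin": 0},
], claw=80, grip_force=25)

```text
time_s: 11.42
ee_pos: [0.5537, 0.1182, 0.2134]
tool_rot: [0.458, 0.54, 0.457, -0.538]
force: [0.6, -1.0, -4.1]
grip_width: 0.079
```

```bash
python3 - <<'E'
from kn import *
s=snap('scene','s11'); o=s['o']; print(o['time_s'],o['ee_pos'],toread(o['ee_pos']),o['grip_width'],o['force'],o['moment']); kn('s11')
E
```

```text
11.4167 [0.55365773 0.11816255 0.21341636] [-0.00332849  0.09848426] 0.07902491825827554 [ 0.57640419 -1.04912154 -4.07595105] [-0.0355483  -0.12440336 -0.06232108]
s11 [([379, 280, 14, 16, 152], [385.5, 287.6]), ([342, 294, 14, 17, 162], [349.0, 301.5])]
```

Moment is now about 0 and Fz about −4 N, so the lid's weight hangs in the grip. Next I'll shift 5 mm −y to centre the bores.

Emit:
move_arm([
  {"linear": [0, 0, 0.002], "spin": 0},
  {"linear": [0, 0, 0.002], "spin": 0},
  {"linear": [0, 0, 0.001], "spin": 0},
  {"linear": [0, 0, 0], "spin": 0},
])

```text
time_s: 11.8
ee_pos: [0.5517, 0.1133, 0.2137]
tool_rot: [0.457, 0.539, 0.457, -0.539]
force: [0.5, 0.3, -5.2]
grip_width: 0.0786
```

```bash
python3 - <<'E'
from kn import *
s=snap('scene','s12'); o=s['o']; print(o['time_s'],o['ee_pos'],toread(o['ee_pos']),o['grip_width'],o['force'],o['moment']); kn('s12')
E
```

```text
11.8 [0.55166169 0.11332317 0.21370878] [-0.00453047  0.09338927] 0.07863797141297758 [ 0.49126162  0.29891747 -5.24870671] [ 0.17878579 -0.21244887  0.07097369]
s12 [([380, 280, 14, 16, 154], [386.3, 287.4]), ([343, 294, 14, 16, 162], [349.7, 301.4])]
```

The lid pivots freely in the grip. Hanging, its centre of mass sits under the pads, which puts the knuckles about 10 mm to +y of the grip. That explains the jam, so the hand must go about 16 mm further −y for a free-hanging lift.

Emit:
move_arm([
  {"linear": [0, 0, 0.004], "spin": 0},
  {"linear": [0, 0, 0.004], "spin": 0},
  {"linear": [0, 0, 0.004], "spin": 0},
  {"linear": [0, 0, 0], "spin": 0},
  {"linear": [0, 0, 0], "spin": 0},
])

```text
time_s: 12.27
ee_pos: [0.5495, 0.1014, 0.2137]
tool_rot: [0.457, 0.539, 0.458, -0.539]
force: [0.2, 0.6, -5.3]
grip_width: 0.0792
```

```bash
python3 - <<'E'
from kn import *
s=snap('scene','s13'); o=s['o']; print(o['time_s'],o['ee_pos'],toread(o['ee_pos']),o['grip_width'],o['force'],o['moment']); kn('s13')
E
```

```text
12.2667 [0.54950901 0.1014178  0.21371417] [-0.00476468  0.08129311] 0.0791645775465456 [ 0.17835159  0.64275212 -5.33801459] [ 0.37206339 -0.045128    0.03655223]
s13 [([374, 277, 17, 16, 160], [383.7, 284.4]), ([337, 290, 17, 17, 168], [347.3, 298.3])]
```

Emit:
move_arm([
  {"linear": [0, 0, 0.003], "spin": 0},
  {"linear": [0, 0, 0.003], "spin": 0},
  {"linear": [0, 0, 0], "spin": 0},
  {"linear": [0, 0, 0], "spin": 0},
])

```text
time_s: 12.65
ee_pos: [0.5487, 0.0956, 0.2135]
tool_rot: [0.457, 0.539, 0.458, -0.539]
force: [0.9, 2.2, -5.4]
grip_width: 0.0792
```

```bash
python3 - <<'E'
from kn import *
s=snap('scene','s14'); o=s['o']; print(o['time_s'],o['ee_pos'],toread(o['ee_pos']),o['grip_width'],o['force'],o['moment']); kn('s14')
E
```

```text
12.65 [0.54870497 0.09563196 0.21352889] [-0.00463945  0.07545301] 0.07919165574476494 [ 0.93207638  2.18010467 -5.40000958] [ 0.55781717 -0.20053471  0.0289116 ]
s14 [([374, 276, 17, 17, 165], [383.6, 284.2]), ([338, 290, 16, 17, 172], [347.3, 298.0])]
```

The knuckles jumped about 10 mm and are now at the −y limit. Centred should read v≈299.8 and 286.0. I'll step back +y.

Emit:
move_arm([
  {"linear": [0.001, 0, -0.004], "spin": 0},
  {"linear": [0, 0, -0.004], "spin": 0},
  {"linear": [0, 0, 0], "spin": 0},
  {"linear": [0, 0, 0], "spin": 0},
])

```text
time_s: 13.03
ee_pos: [0.5501, 0.1036, 0.2133]
tool_rot: [0.458, 0.539, 0.457, -0.539]
force: [-0.4, 0.6, -2.4]
grip_width: 0.0791
```

```bash
python3 - <<'E'
from kn import *
s=snap('scene','s15'); o=s['o']; print(o['time_s'],o['ee_pos'],toread(o['ee_pos']),o['force'],o['moment']); kn('s15')
E
```

```text
13.0333 [0.55014999 0.10359141 0.21333305] [-0.00447712  0.08354094] [-0.37199623  0.58700421 -2.43622753] [ 0.00986087 -0.03290957  0.01889181]
s15 [([374, 277, 17, 16, 158], [383.4, 284.6]), ([338, 291, 16, 16, 167], [347.3, 298.4])]
```

Emit:
move_arm([
  {"linear": [0, 0, -0.003], "spin": 0},
  {"linear": [0, 0, 0], "spin": 0},
  {"linear": [0, 0, 0], "spin": 0},
])

```text
time_s: 13.33
ee_pos: [0.5505, 0.1066, 0.2129]
tool_rot: [0.458, 0.539, 0.457, -0.539]
force: [0.2, -0.7, -4.6]
grip_width: 0.079
```

```bash
python3 - <<'E'
from kn import *
s=snap('scene','s16'); o=s['o']; print(o['time_s'],o['ee_pos'],toread(o['ee_pos']),o['force'],o['moment']); kn('s16')
E
```

```text
13.3333 [0.55053227 0.10660002 0.21292216] [-0.00457759  0.08657207] [ 0.18924364 -0.70455394 -4.58375329] [-0.06106461  0.02072216 -0.00351132]
s16 [([379, 278, 12, 16, 146], [384.5, 285.2]), ([342, 291, 13, 17, 167], [348.2, 299.2])]
```

Emit:
move_arm([
  {"linear": [0, 0, -0.0015], "spin": 0},
  {"linear": [0, 0, 0], "spin": 0},
  {"linear": [0, 0, 0], "spin": 0},
])

```text
time_s: 13.63
ee_pos: [0.5507, 0.108, 0.2129]
tool_rot: [0.458, 0.539, 0.457, -0.539]
force: [-0.6, -0.3, -3.2]
grip_width: 0.0796
```

```bash
python3 - <<'E'
from kn import *
s=snap('scene','s17'); o=s['o']; print(o['time_s'],o['ee_pos'],toread(o['ee_pos']),o['force'],o['moment']); kn('s17')
E
```

```text
13.6333 [0.55073366 0.10798935 0.21287955] [-0.00459945  0.08797575] [-0.6368927  -0.31165772 -3.17320197] [ 0.04664048  0.0079194  -0.00691705]
s17 [([379, 278, 13, 17, 153], [385.2, 286.0]), ([342, 292, 14, 17, 166], [348.7, 300.0])]
```

Emit:
move_arm([
  {"linear": [-0.002, 0, 0], "spin": 0},
  {"linear": [-0.002, 0, 0], "spin": 0},
  {"linear": [0, 0, 0], "spin": 0},
])

```text
time_s: 13.93
ee_pos: [0.551, 0.108, 0.2175]
tool_rot: [0.458, 0.54, 0.457, -0.539]
force: [-0.5, -0.2, -3.2]
grip_width: 0.0792
```

```bash
python3 - <<'E'
from kn import *
s=snap('scene','s18'); o=s['o']; print(o['time_s'],o['ee_pos'],toread(o['ee_pos']),o['force'],o['moment']); kn('s18')
E
```

```text
13.9333 [0.55100471 0.10798837 0.21750891] [-0.00433169  0.08801784] [-0.48595911 -0.15106456 -3.21904622] [ 0.09312521  0.0370778  -0.02437729]
s18 [([379, 277, 13, 17, 151], [385.3, 284.8]), ([341, 291, 15, 17, 170], [348.7, 298.7])]
```

Centred, and it lifts freely: 4.6 mm up with only the 3.2 N weight on the wrist. Continuing up.

Emit:
move_arm([
  {"linear": [-0.003, 0, 0], "spin": 0},
  {"linear": [-0.003, 0, 0], "spin": 0},
  {"linear": [-0.003, 0, 0], "spin": 0},
  {"linear": [-0.003, 0, 0], "spin": 0},
])

```text
time_s: 14.32
ee_pos: [0.5508, 0.108, 0.2293]
tool_rot: [0.458, 0.539, 0.457, -0.539]
force: [0.1, 0.1, -3.3]
grip_width: 0.0788
```

Emit:
move_arm([
  {"linear": [-0.004, 0, 0], "spin": 0},
  {"linear": [-0.004, 0, 0], "spin": 0},
  {"linear": [-0.005, 0, 0], "spin": 0},
  {"linear": [-0.005, 0, 0], "spin": 0},
  {"linear": [-0.005, 0, 0], "spin": 0},
])

```text
time_s: 14.73
ee_pos: [0.5508, 0.108, 0.2525]
tool_rot: [0.458, 0.539, 0.457, -0.539]
force: [0.6, 0.5, -2.8]
grip_width: 0.0793
```

```bash
python3 - <<'E'
from kn import *
s=snap('scene','s19'); o=s['o']; print(o['time_s'],o['ee_pos'],toread(o['ee_pos']),o['force'],o['moment'],o['grip_width'])
kn('s19')
E
```

```text
14.7333 [0.55078266 0.10799129 0.25247554] [-0.00455138  0.08798545] [ 0.61241052  0.54841136 -2.84766775] [ 0.07738439 -0.04232989 -0.00910802] 0.07928043313045965
s19 [([377, 276, 16, 7, 62], [385.5, 278.1]), ([340, 280, 18, 17, 193], [349.1, 287.8])]
```

Lid is off the pins, hanging upright in the hand 40 mm above the hinge. Raise a bit more, then carry it to the rack.

Emit:
move_arm([
  {"linear": [-0.007, 0, 0], "spin": 0},
  {"linear": [-0.007, 0, 0], "spin": 0},
  {"linear": [-0.006, 0, 0], "spin": 0},
  {"linear": [0, -0.0028, -0.004], "spin": 0},
  {"linear": [0, -0.0055, -0.0079], "spin": 0},
])

```text
time_s: 15.2
ee_pos: [0.5449, 0.1208, 0.2725]
tool_rot: [0.457, 0.54, 0.457, -0.539]
force: [0.3, -0.6, -4.2]
grip_width: 0.0789
```

Emit:
move_arm([
  {"linear": [0, -0.0092, -0.0132], "spin": 0},
  {"linear": [0, -0.0092, -0.0132], "spin": 0},
  {"linear": [0, -0.0092, -0.0132], "spin": 0},
  {"linear": [0, -0.0092, -0.0132], "spin": 0},
  {"linear": [0, -0.0092, -0.0132], "spin": 0},
])

```text
time_s: 15.62
ee_pos: [0.5087, 0.1951, 0.2713]
tool_rot: [-0.457, -0.539, -0.458, 0.539]
force: [-0.1, -0.1, -2.6]
grip_width: 0.0797
```

Emit:
move_arm([
  {"linear": [0, -0.0092, -0.0132], "spin": 0},
  {"linear": [0, -0.0092, -0.0132], "spin": 0},
  {"linear": [0, -0.0092, -0.0132], "spin": 0},
  {"linear": [0, -0.0092, -0.0132], "spin": 0},
  {"linear": [0, -0.0092, -0.0132], "spin": 0},
])

```text
time_s: 16.03
ee_pos: [0.4739, 0.2677, 0.2713]
tool_rot: [-0.457, -0.539, -0.458, 0.539]
force: [1.5, 0.5, -3.1]
grip_width: 0.0792
```

Emit:
move_arm([
  {"linear": [0, -0.0092, -0.0132], "spin": -0.01},
  {"linear": [0, -0.0055, -0.0079], "spin": -0.01},
  {"linear": [0, -0.0028, -0.004], "spin": -0.008},
  {"linear": [0, 0, 0], "spin": 0},
  {"linear": [0, 0, 0], "spin": 0},
])

```text
time_s: 16.45
ee_pos: [0.4618, 0.2937, 0.2717]
tool_rot: [-0.465, -0.533, -0.465, 0.533]
force: [0.5, -0.6, -3.6]
grip_width: 0.0789
```

```bash
python3 - <<'E'
from h import *
s=snap('scene','s20'); o=s['o']; print(o['time_s'],o['ee_pos'],o['force'],o['moment'],o['grip_width'])
print(go([.4622,.294,.2725],np.radians(-7.55)))
t=snap('top','t20'); w=snap('wrist','w20')
# knuckles: black blobs below lid in scene; print blobs near predicted
P=[yx([.4618,.291],np.radians(-7.55),(sx*.045,0,.1195)) for sx in(1,-1)]
print('pred centred',proj(s,P).round(1).tolist())
m=(s['img'].max(2)<38).astype(np.uint8); k,l,st,ce=cv2.connectedComponentsWithStats(m)
print([(st[i].tolist(),ce[i].round(1).tolist()) for i in range(1,k) if 60<st[i,4]<2000 and 330<ce[i][0]<560 and 240<ce[i][1]<400])
E
```

```text
16.45 [0.4618197  0.29367858 0.27166306] [ 0.49336905 -0.64945265 -3.57078079] [-0.01794703  0.05100968  0.02952965] 0.07885472568632856
[array([-0.8,  0.1, -0.7]), np.float64(-0.0045)]
pred centred [[449.3, 324.8], [486.3, 307.2]]
[([339, 246, 45, 30, 744], [362.0, 260.2]), ([475, 298, 22, 19, 204], [487.5, 307.2]), ([438, 316, 21, 19, 202], [450.3, 324.8]), ([500, 349, 23, 26, 87], [507.8, 366.4])]
```

The knuckle blobs (450,325) and (487,307) match the slot-centred prediction (449,325) and (486,307). Lowering.

Emit:
move_arm([
  {"linear": [0.005, 0, 0], "spin": 0},
  {"linear": [0.01, 0, 0], "spin": 0},
  {"linear": [0.01, 0, 0], "spin": 0},
  {"linear": [0.008, 0, 0], "spin": 0},
  {"linear": [0, 0, 0], "spin": 0},
])

```text
time_s: 17.02
ee_pos: [0.4606, 0.2931, 0.2351]
tool_rot: [-0.464, -0.531, -0.465, 0.535]
force: [-0.4, -0.6, -3.6]
grip_width: 0.0789
```

Emit:
move_arm([
  {"linear": [0.008, 0, 0], "spin": 0},
  {"linear": [0.01, 0, 0], "spin": 0},
  {"linear": [0.01, 0, 0], "spin": 0},
  {"linear": [0.01, 0, 0], "spin": 0},
  {"linear": [0.007, 0, 0], "spin": 0},
])

```text
time_s: 17.43
ee_pos: [0.4613, 0.2936, 0.1918]
tool_rot: [-0.465, -0.532, -0.465, 0.533]
force: [-0.6, 0.3, -3.3]
grip_width: 0.0793
```

Emit:
move_arm([
  {"linear": [0.005, 0, 0], "spin": 0},
  {"linear": [0.004, 0, 0], "spin": 0},
  {"linear": [0.003, 0, 0], "spin": 0},
  {"linear": [0, 0, 0], "spin": 0},
  {"linear": [0, 0, 0], "spin": 0},
])

```text
time_s: 17.85
ee_pos: [0.462, 0.2939, 0.1821]
tool_rot: [0.465, 0.533, 0.465, -0.533]
force: [0.7, 0.6, -3.4]
grip_width: 0.0789
```

```bash
python3 - <<'E'
from h import *
s=snap('scene','s21'); o=s['o']; print(o['time_s'],o['ee_pos'],o['force'],o['moment'],o['grip_width'])
P=[yx([.4618,.291],np.radians(-7.55),(sx*.045,0,o['ee_pos'][2]-.1529)) for sx in(1,-1)]
print('pred centred',proj(s,P).round(1).tolist())
m=(s['img'].max(2)<38).astype(np.uint8); k,l,st,ce=cv2.connectedComponentsWithStats(m)
print([(st[i].tolist(),ce[i].round(1).tolist()) for i in range(1,k) if 60<st[i,4]<2000 and 330<ce[i][0]<560 and 240<ce[i][1]<400])
E
```

```text
17.85 [0.46199986 0.2938923  0.18206816] [ 0.6849693   0.63764224 -3.40330183] [ 0.03767891 -0.04291281 -0.02539961] 0.0789081042948121
pred centred [[439.3, 351.4], [474.1, 334.1]]
[([339, 246, 45, 30, 744], [362.0, 260.2]), ([464, 327, 20, 10, 64], [474.9, 331.1]), ([430, 344, 19, 12, 65], [439.7, 348.6]), ([500, 351, 23, 24, 91], [507.6, 367.0])]
```

Emit:
move_arm([
  {"linear": [0.002, 0, 0], "spin": 0},
  {"linear": [0.002, 0, 0], "spin": 0},
  {"linear": [0.002, 0, 0], "spin": 0},
  {"linear": [0, 0, 0], "spin": 0},
])

```text
time_s: 18.23
ee_pos: [0.4616, 0.2937, 0.1752]
tool_rot: [-0.465, -0.532, -0.465, 0.533]
force: [-0.3, 0.2, -2.9]
grip_width: 0.0793
```

Emit:
move_arm([
  {"linear": [0.001, 0, 0], "spin": 0},
  {"linear": [0.001, 0, 0], "spin": 0},
  {"linear": [0, 0, 0], "spin": 0},
])

```text
time_s: 18.48
ee_pos: [0.462, 0.2942, 0.175]
tool_rot: [0.465, 0.533, 0.465, -0.532]
force: [-0.6, 2.0, 1.7]
grip_width: 0.0793
```

Emit:
move_arm([
  {"linear": [0.001, 0, 0], "spin": 0},
  {"linear": [0.001, 0, 0], "spin": 0},
  {"linear": [0, 0, 0], "spin": 0},
])

```text
time_s: 18.73
ee_pos: [0.4623, 0.2947, 0.1748]
tool_rot: [0.465, 0.534, 0.465, -0.531]
force: [-1.6, 1.0, 7.8]
grip_width: 0.0792
```

Touchdown at TCP 0.175, as expected. Unload, bring it fully upright and release slowly.

Emit:
move_arm([
  {"linear": [-0.002, 0, -0.002], "spin": 0},
  {"linear": [-0.0015, 0, -0.002], "spin": 0},
  {"linear": [0, 0, -0.002], "spin": 0},
  {"linear": [0, 0, 0], "spin": 0},
  {"linear": [0, 0, 0], "spin": 0},
])

```text
time_s: 19.15
ee_pos: [0.4629, 0.2998, 0.1751]
tool_rot: [0.465, 0.533, 0.465, -0.533]
force: [1.1, 0.1, -1.3]
grip_width: 0.079
```

Emit:
move_arm([
  {"linear": [0, 0, 0], "spin": 0},
  {"linear": [0, 0, 0], "spin": 0},
  {"linear": [0, 0, 0], "spin": 0},
], claw=94.5)

```text
time_s: 19.4
ee_pos: [0.4629, 0.2998, 0.1755]
tool_rot: [0.465, 0.533, 0.465, -0.533]
force: [0.1, 0.4, 0.6]
grip_width: 0.0806
```

Emit:
move_arm([
  {"linear": [0, 0, 0], "spin": 0},
  {"linear": [0, 0, 0], "spin": 0},
  {"linear": [0, 0, 0], "spin": 0},
  {"linear": [0, 0, 0], "spin": 0},
], claw=100)

```text
time_s: 19.73
ee_pos: [0.4626, 0.2998, 0.1755]
tool_rot: [0.465, 0.533, 0.465, -0.533]
force: [0.3, -0.1, -0.3]
grip_width: 0.0858
```

```bash
python3 - <<'E'
from h import *
s=snap('scene','s22'); w=snap('wrist','w22'); o=s['o']; print(o['time_s'],o['ee_pos'],o['force'],o['moment'],o['grip_width'])
g=w['img']; print('wrist rows of finger gap'); 
hs=cv2.cvtColor(g,cv2.COLOR_BGR2GRAY)
for r in (300,330,345): print(r,hs[r,200:250:2],hs[r,390:440:2])
E
```

```text
19.7333 [0.46264798 0.29982017 0.17546954] [ 0.34564707 -0.05115043 -0.28960973] [0.00312404 0.0516451  0.00689738] 0.0857891385302285
wrist rows of finger gap
300 [153 152 153 154 153 155 156 157 158 158 158 157 158 158 160 160 161 159
 158 157 154 153 150 147 145] [131 130 129 130 129 130 131 132 131 131 129 129 128 126 125 126 125 123
 124 126 126 127 128 129 132]
330 [ 18  16  19  20  19  20  53 139 160 161 160 160 158 156 153 150 148 142
 141 144 142 139 134 134 126] [134 134 133 134 134 133 131 132 133 132 134 135 137 128  70  21  16  19
  17  19  19  19  20  17  22]
345 [ 19  17  17  20  15  17  20  86 145 151 150 150 150 147 121  92  89  89
  87  88  87  88  89  89  89] [135 137 137 138 137 137 137 137 137 136 137 137 133 100  30  17  21  23
  17  20  18  19  17  20  17]
```

Emit:
move_arm([
  {"linear": [-0.003, 0, 0], "spin": 0},
  {"linear": [-0.004, 0, 0], "spin": 0},
  {"linear": [-0.005, 0, 0], "spin": 0},
  {"linear": [-0.005, 0, 0], "spin": 0},
])

```text
time_s: 20.17
ee_pos: [0.4628, 0.2998, 0.1931]
tool_rot: [0.465, 0.533, 0.465, -0.533]
force: [-0.7, 0.1, 0.8]
grip_width: 0.0855
```

Emit:
move_arm([
  {"linear": [-0.01, 0, 0], "spin": 0},
  {"linear": [-0.02, 0, 0], "spin": 0},
  {"linear": [-0.03, 0, 0], "spin": 0},
  {"linear": [-0.03, 0, 0], "spin": 0},
  {"linear": [0, 0, 0], "spin": 0},
])

```text
time_s: 20.58
ee_pos: [0.4648, 0.3009, 0.2912]
tool_rot: [0.466, 0.538, 0.464, -0.528]
force: [-0.1, -0.4, 1.8]
grip_width: 0.0855
```

```bash
python3 - <<'E'
from h import *
s=snap('scene','s23'); t=snap('top','t23'); o=robot.observe(); print(o['time_s'],o['ee_pos'],o['force'])
# lid expected outline in both views, standing upright mid rack
Y=np.radians(-7.55); q=lambda *p: yx([.4618,.291],Y,p)
P=[q(.085,0,.171),q(-.085,0,.171),q(.04,.018,.216),q(-.04,.018,.216),q(.085,0,.033)]
print('pred scene',proj(s,P).round(1).tolist()); print('pred top',proj(t,P).round(1).tolist())
W=np.hstack([cv2.resize(s['img'][220:400,390:540],(400,480)),cv2.resize(t['img'][230:350,120:220],(400,480))]); cv2.imwrite('pics/m23.png',W)
# diff vs start
for n,a in(('scene',s),('top',t)):
    b=pickle.load(open(f'pics/{n}0.pkl','rb'))['img']; d=(cv2.absdiff(a['img'],b).max(2)>40).astype(np.uint8); d=cv2.morphologyEx(d,cv2.MORPH_OPEN,np.ones((3,3)))
    k,l,st,ce=cv2.connectedComponentsWithStats(d); print(n,[st[i].tolist() for i in range(1,k) if st[i,4]>60])
# cover: post angle from top image: bright post top/knob
p=proj(t,[rd(.024,-.014,.100),rd(0,.03,.062),rd(.024,-.014,.062)]); print('post px',p.round(1).tolist())
print(go(rd(.024,-.014,.21),RY))
E
```

```text
20.6833 [0.46346269 0.3001935  0.28550673] [ 0.1075417  -0.3146207   0.02389722]
pred scene [[437.6, 316.1], [510.3, 282.5], [471.3, 297.9], [506.9, 281.6], [423.4, 358.4]]
pred top [[151.6, 241.8], [139.0, 320.6], [131.6, 260.4], [125.2, 299.2], [171.9, 246.8]]
scene [[557, 0, 29, 22, 296], [572, 1, 68, 36, 1461], [543, 5, 13, 11, 104], [524, 16, 69, 115, 3357], [538, 18, 9, 9, 67], [516, 84, 124, 117, 2310], [516, 150, 55, 20, 329], [458, 163, 17, 13, 157], [520, 164, 25, 10, 113], [556, 202, 16, 15, 138], [455, 206, 100, 57, 1860], [322, 219, 31, 16, 180], [307, 224, 82, 65, 3060], [578, 229, 16, 24, 162], [561, 255, 29, 28, 544], [326, 269, 69, 39, 672], [536, 269, 96, 118, 4293], [426, 272, 75, 91, 1057], [514, 295, 19, 30, 358], [331, 297, 55, 26, 439], [497, 302, 23, 46, 499], [342, 321, 10, 9, 66], [472, 334, 19, 16, 164], [442, 347, 22, 18, 166], [425, 353, 92, 106, 5227], [603, 365, 16, 15, 161]]
top [[251, 211, 47, 73, 2144], [237, 218, 14, 11, 140], [0, 229, 183, 251, 23394], [295, 230, 14, 36, 254], [155, 250, 18, 66, 508], [230, 254, 20, 14, 184], [133, 256, 19, 28, 338], [57, 268, 19, 9, 120], [34, 277, 12, 19, 141], [134, 309, 21, 24, 258], [267, 412, 32, 18, 306], [214, 444, 26, 19, 198], [223, 452, 23, 28, 349], [0, 470, 17, 10, 110]]
post px [[281.9, 236.5], [263.5, 245.1], [283.2, 238.1]]
[array([ 75.2, 138.2, 281.5]), np.float64(0.0239)]
```

Picture limit reached, so checks are numeric from here. The scene difference puts the lid region at x 426–501, y 272–363, which fits the predicted upright outline. Next I'll measure the cover post in the top view.

```bash
python3 - <<'E'
from h import *
t=pickle.load(open('pics/t23.pkl','rb')); g=cv2.cvtColor(t['img'],cv2.COLOR_BGR2GRAY)
a=g[225:255,250:295]; 
for r in a[::1]: print(' '.join('%3d'%x for x in r[::1]))
E
```

```text
122 125 117 115 112 109 160 159 162 159  77  35  44  42  43  34  49  48  43  45  41  44  41  45  46  43  42  44  45  44  47  42  42  38  41  44  35  45  44  37  42  40  27  17  18
123 119 113 117 105 112 156 159 160 155  70  32  38  40  42  40  39  35  44  38  42  40  44  39  44  39  48  45  46  41  39  40  40  44  45  50  45  41  45  42  43  40  28  29  24
122 118 112 110  84 127 157 160 159 142  63  36  39  42  45  40  45  44  37  44  46  41  42  44  38  39  41  45  47  46  43  40  41  51  43  44  43  51  43  45  45  38  20  19  27
120 121 114 110  84 140 157 159 160 133  54  33  37  44  41  46  42  39  45  44  41  40  42  42  48  40  40  45  52  37  44  39  43  45  43  41  45  45  46  49  38  23  23  18  37
123 123 111 109  87 144 157 161 158 104  48  44  36  37  44  41  47  44  41  42  47  45  44  50  45  39  44  41  45  43  44  43  45  47  42  35  45  41  46  47  39  23  18  22  51
120 121 111 103  96 159 163 162 161  93  40  42  44  45  47  43  48  41  40  43  41  35  40  38  44  47  45  47  41  41  41  46  45  48  51  48  52  49  46  40  40  21  17  26  53
122 120 119  81 104 
[... 3599 characters left out ...]
 136  58  40  45  44  44  39  32  43  46  51  43  42  48  40  47  43  41  44  47  46  48  48  44  43  40  42  43  58  52  51  47  53  23  16  26  80 163 161 157
 82 144 160 160 160 117  50  40  46  42  44  42  45  42  43  44  37  43  42  39  47  45  40  47  44  38  48  43  50  43  43  46  47  40  43  44  45  41  25  23  35 115 160 161 157
 88 158 160 160 156  98  43  46  41  39  40  39  45  42  40  45  40  43  44  42  35  42  43  46  42  50  41  49  46  44  45  44  45  48  47  48  47  27  18  21  51 132 162 158 149
 94 158 163 161 157  97  42  39  46  49  40  45  44  37  38  51  50  44  40  45  46  45  46  47  43  50  45  48  42  44  44  43  52  47  47  48  46  24  20  21  54 139 163 159 141
```

```bash
python3 - <<'E'
from h import *
t=pickle.load(open('pics/t23.pkl','rb'))
for n,u,v,z in(('pivot',264.2,245,.062),('disc',284.5,240.5,.062),('post',283.4,239,.1)):
    print(n,toread(onz(t,u,v,z)).round(4))
pv=toread(onz(t,264.2,245,.062)); d=toread(onz(t,283.4,239,.1)); e=d-pv; print(np.hypot(*e),np.degrees(np.arctan2(e[1],e[0])),'zero at -61.4')
print(go(rd(*d,.26),RY), d)
E
```

```text
pivot [0.0006 0.0285]
disc [ 0.0187 -0.0181]
post [ 0.0188 -0.0183]
0.05021703359980059 -68.72863479530112 zero at -61.4
[array([ 25.2, 133.2, 285.5]), np.float64(0.0239)] [ 0.01879636 -0.01831309]
```

Post measured at reader (19, −18), 50.2 mm from the pivot (50 given). Moving above it.

Emit:
move_arm([
  {"linear": [0, 0.0074, 0.0158], "spin": 0},
  {"linear": [0, 0.0148, 0.0317], "spin": 0},
  {"linear": [0, 0.0148, 0.0317], "spin": 0},
  {"linear": [0, 0.0148, 0.0317], "spin": 0},
  {"linear": [0, 0.0148, 0.0317], "spin": 0},
], claw=50)

```text
time_s: 21.1
ee_pos: [0.509, 0.1481, 0.281]
tool_rot: [-0.465, -0.532, -0.466, 0.533]
force: [1.3, 0.3, 0.3]
grip_width: 0.0426
```

Emit:
move_arm([
  {"linear": [0, 0.0148, 0.0317], "spin": 0},
  {"linear": [0, 0.0148, 0.0317], "spin": 0},
  {"linear": [0, 0.0148, 0.0317], "spin": 0},
  {"linear": [0, 0.0148, 0.0317], "spin": 0},
  {"linear": [0, 0.0074, 0.0158], "spin": 0.024},
])

```text
time_s: 21.52
ee_pos: [0.5561, -0.0046, 0.2805]
tool_rot: [-0.457, -0.538, -0.458, 0.54]
force: [0.7, 0.0, 0.5]
grip_width: 0.0428
```

Emit:
move_arm([
  {"linear": [0, 0, 0], "spin": 0},
  {"linear": [0, 0, 0], "spin": 0},
])

```text
time_s: 21.68
ee_pos: [0.5557, -0.0015, 0.2808]
tool_rot: [-0.457, -0.538, -0.459, 0.539]
force: [0.5, -0.2, 0.3]
grip_width: 0.0425
```

```bash
python3 - <<'E'
from h import *
o=robot.observe(); print(o['time_s'],o['ee_pos'],o['grip_width'],go(rd(.0188,-.0183,.072),RY))
# top view free of the arm over the lid? check lid
s=snap('scene','s24')
m=(s['img'].max(2)<38).astype(np.uint8); k,l,st,ce=cv2.connectedComponentsWithStats(m)
print([(st[i].tolist(),ce[i].round(1).tolist()) for i in range(1,k) if 20<st[i,4]<2000 and 400<ce[i][0]<560 and 290<ce[i][1]<400])
g=cv2.cvtColor(s['img'],cv2.COLOR_BGR2GRAY)
for c in(445,460,475,490,500): # top plate edge in each column (first strong rise from above)
    col=g[265:345,c].astype(int); print(c,col[::2])
E
```

```text
21.6833 [ 0.55568379 -0.001525    0.28077109] 0.04253568164821286 [array([208.8,   1.8,  -1. ]), np.float64(-0.0018)]
[([473, 336, 14, 11, 64], [479.8, 340.3]), ([500, 350, 23, 25, 76], [507.9, 367.1]), ([443, 353, 9, 9, 39], [446.9, 356.7])]
445 [ 32  33  34  48  19  41 112 128 109  92  94  85  83  79  66  66  66  80
 107 119 117 118 116 114 115 119 121 148 181  84  79 117 122 147 147  77
  60  64  62  59]
460 [ 64  65  66  69  69  69  71  71  70  70  69  68  68  66  65  83 124 121
 120 120 125 126 128 127 170 140  66 106 116 127 180 182  97  57  59  58
  59  57  75  94]
475 [ 67  67  67  67  66  68  67  68  71  69  65  70 127 129 129 126 123 121
 120 121 127 180  91  81 107  77 103  90  57  55  58  58  57  57  60  89
  72  57  12   5]
490 [ 69  66  68  70  71  69  65  90 125 127 129 129 126 122 121 121 123 125
 128 125 122 120 104 116 116 142 181 127  55  56  54  96 103  67 123 131
 122  99  92  64]
500 [ 64  63  65  65  66 103 121 122 126 126 123 124 125 123 122 120 119 116
 116 115 130 118 119 172 177  70  58  55  71 108  89  65  67  79 133 146
 132 117  99  83]
```

Emit:
move_arm([
  {"linear": [0.03, 0.0018, -0.001], "spin": -0.0018},
  {"linear": [0.035, 0, 0], "spin": 0},
  {"linear": [0.035, 0, 0], "spin": 0},
  {"linear": [0.03, 0, 0], "spin": 0},
  {"linear": [0.015, 0, 0], "spin": 0},
])

```text
time_s: 22.15
ee_pos: [0.5548, 0.0021, 0.1321]
tool_rot: [-0.458, -0.535, -0.462, 0.539]
force: [-0.4, -0.5, -0.7]
grip_width: 0.0424
```

Emit:
move_arm([
  {"linear": [0.018, 0, 0], "spin": 0},
  {"linear": [0.012, 0, 0], "spin": 0},
  {"linear": [0.01, 0, 0], "spin": 0},
  {"linear": [0.008, 0, 0], "spin": 0},
  {"linear": [0, 0, 0], "spin": 0},
])

```text
time_s: 22.57
ee_pos: [0.5571, 0.0006, 0.0878]
tool_rot: [-0.459, -0.537, -0.46, 0.538]
force: [-0.6, 0.6, 0.2]
grip_width: 0.0425
```

Emit:
move_arm([
  {"linear": [0.008, 0, 0], "spin": 0},
  {"linear": [0.006, 0, 0], "spin": 0},
  {"linear": [0, 0, 0], "spin": 0},
])

```text
time_s: 22.82
ee_pos: [0.5575, -0.0001, 0.0744]
tool_rot: [-0.459, -0.538, -0.459, 0.538]
force: [-0.3, 0.1, 1.0]
grip_width: 0.0427
```

Emit:
move_arm([
  {"linear": [0, 0, 0], "spin": 0},
  {"linear": [0, 0, 0], "spin": 0},
  {"linear": [0, 0, 0], "spin": 0},
  {"linear": [0, 0, 0], "spin": 0},
], claw=5, grip_force=20)

```text
time_s: 23.15
ee_pos: [0.5582, 0.0001, 0.0759]
tool_rot: [0.459, 0.538, 0.459, -0.538]
force: [0.2, 1.8, 1.0]
grip_width: 0.0129
```

```bash
python3 - <<'E'
from h import *
o=robot.observe(); p=toread(o['ee_pos']); print(o['time_s'],o['ee_pos'],p,o['grip_width'],o['force'])
R=toolR(o); c=np.array([.0,.0295]); e=p-c; a0=np.arctan2(e[1],e[0]); print(np.hypot(*e),np.degrees(a0)); prev=p
for k in range(1,12):
    a=a0-.1*k; q=c+.05*np.array([np.cos(a),np.sin(a)]); d=R.T@(rd(*q,0)-rd(*prev,0)); prev=q; print((d*1000).round(1),q.round(4), 'cover', round(np.radians(-61.4)-a,2))
E
```

```text
23.15 [5.58157182e-01 7.66907917e-05 7.58591172e-02] [ 0.01987145 -0.01738755] 0.012899430634720543 [0.23683203 1.81688276 1.04569955]
0.050924618925419676 -67.03224098168549
[-0.  -5.1  0.9] [ 0.0148 -0.0183] cover 0.2
[-0.  -4.8  1.2] [ 0.01   -0.0195] cover 0.3
[-0.  -4.9  0.7] [ 0.005  -0.0202] cover 0.4
[-0.  -5.   0.2] [ 0.     -0.0205] cover 0.5
[-0.  -5.  -0.3] [-0.0049 -0.0203] cover 0.6
[-0.  -4.9 -0.8] [-0.0099 -0.0195] cover 0.7
[-0.  -4.8 -1.2] [-0.0147 -0.0183] cover 0.8
[-0.  -4.7 -1.7] [-0.0194 -0.0166] cover 0.9
[-0.  -4.5 -2.2] [-0.0239 -0.0144] cover 1.0
[-0.  -4.3 -2.6] [-0.0282 -0.0118] cover 1.1
[-0. -4. -3.] [-0.0322 -0.0088] cover 1.2
```

The post is held (13 mm reading on a 14 mm post). Swinging it along the arc.

Emit:
move_arm([
  {"linear": [0, -0.005, 0.0009], "spin": 0},
  {"linear": [0, -0.0048, 0.0011], "spin": 0},
  {"linear": [0, -0.0049, 0.0007], "spin": 0},
  {"linear": [0, -0.005, 0.0002], "spin": 0},
  {"linear": [0, -0.005, -0.0003], "spin": 0},
])

```text
time_s: 23.57
ee_pos: [0.5345, -0.002, 0.076]
tool_rot: [-0.461, -0.538, -0.456, 0.538]
force: [3.5, -7.6, -0.7]
grip_width: 0.0134
```

Emit:
move_arm([
  {"linear": [0, -0.0049, -0.0008], "spin": 0},
  {"linear": [0, -0.0048, -0.0012], "spin": 0},
  {"linear": [0, -0.0047, -0.0017], "spin": 0},
  {"linear": [0, -0.0045, -0.0022], "spin": 0},
  {"linear": [0, -0.0043, -0.0026], "spin": 0},
])

```text
time_s: 23.98
ee_pos: [0.5123, 0.0121, 0.0759]
tool_rot: [0.46, 0.538, 0.457, -0.538]
force: [2.6, -3.4, -0.4]
grip_width: 0.0131
```

Emit:
move_arm([
  {"linear": [0, -0.004, -0.003], "spin": 0},
  {"linear": [0, 0, 0], "spin": 0},
  {"linear": [0, 0, 0], "spin": 0},
])

```text
time_s: 24.23
ee_pos: [0.5078, 0.0173, 0.0758]
tool_rot: [-0.459, -0.538, -0.459, 0.538]
force: [-0.6, -1.3, 3.9]
grip_width: 0.0131
```

```bash
python3 - <<'E'
from h import *
o=robot.observe(); p=toread(o['ee_pos']); print(o['time_s'],o['ee_pos'],p,o['grip_width'],o['force'],o['moment'], 'cover',np.radians(-61.4)-np.arctan2(p[1]-.0295,p[0]))
E
```

```text
24.2333 [0.50775274 0.01727703 0.07582219] [-0.03262524 -0.00841221] 0.013088526475732033 [-0.6133413  -1.28325092  3.91850865] [-0.29529376  0.14312282 -0.0688161 ] cover 1.2097494351630091
```

Cover angle is about 1.2 rad by the hand's position. Open (to about 45%), rise, clear off and check everything.

Emit:
move_arm([
  {"linear": [0, 0, 0], "spin": 0},
  {"linear": [0, 0, 0], "spin": 0},
  {"linear": [0, 0, 0], "spin": 0},
  {"linear": [0, 0, 0], "spin": 0},
], claw=45)

```text
time_s: 24.57
ee_pos: [0.5078, 0.0172, 0.0748]
tool_rot: [-0.459, -0.538, -0.46, 0.538]
force: [-0.0, -0.5, -0.6]
grip_width: 0.0384
```

Emit:
move_arm([
  {"linear": [-0.01, 0, 0], "spin": 0},
  {"linear": [-0.02, 0, 0], "spin": 0},
  {"linear": [-0.03, 0, 0], "spin": 0},
  {"linear": [-0.035, 0, 0], "spin": 0},
  {"linear": [-0.035, 0, 0], "spin": 0},
])

```text
time_s: 24.98
ee_pos: [0.5075, 0.017, 0.2067]
tool_rot: [-0.459, -0.538, -0.459, 0.538]
force: [1.3, 0.1, -0.5]
grip_width: 0.0385
```

Emit:
move_arm([
  {"linear": [-0.035, 0, 0], "spin": 0},
  {"linear": [-0.03, 0, 0.015], "spin": 0},
  {"linear": [0, 0, 0.03], "spin": 0},
  {"linear": [0, 0, 0.03], "spin": 0},
  {"linear": [0, 0, 0.03], "spin": 0},
])

```text
time_s: 25.4
ee_pos: [0.4917, -0.0876, 0.2723]
tool_rot: [0.46, 0.538, 0.459, -0.537]
force: [0.8, 0.7, -0.3]
grip_width: 0.0385
```

Emit:
move_arm([
  {"linear": [0, 0, 0.03], "spin": 0},
  {"linear": [0, 0, 0.02], "spin": 0},
  {"linear": [0, 0, 0], "spin": 0},
  {"linear": [0, 0, 0], "spin": 0},
])

```text
time_s: 25.73
ee_pos: [0.4836, -0.1369, 0.2708]
tool_rot: [0.458, 0.539, 0.459, -0.538]
force: [-0.2, -0.4, 0.3]
grip_width: 0.0383
```

```bash
python3 - <<'E'
from h import *
s=snap('scene','s30'); t=snap('top','t30'); o=robot.observe(); print(o['time_s'],o['ee_pos'],o['force'])
for n,a in(('scene',s),('top',t)):
    b=pickle.load(open(f'pics/{n}0.pkl','rb'))['img']; d=(cv2.absdiff(a['img'],b).max(2)>40).astype(np.uint8); d=cv2.morphologyEx(d,cv2.MORPH_OPEN,np.ones((3,3)))
    k,l,st,ce=cv2.connectedComponentsWithStats(d); print(n,[st[i].tolist() for i in range(1,k) if st[i,4]>60])
g=cv2.cvtColor(t['img'],cv2.COLOR_BGR2GRAY)
P=[rd(.024,-.014,.0575),rd(-.0326,-.0084,.1),rd(0,.03,.062)]; print('port,post,pivot px',proj(t,P).round(1).tolist())
u,v=proj(t,P[:1])[0].round().astype(int); print(g[v-9:v+10:2,u-9:u+10:2])
# lid in top view
for r in range(240,322,8): print(r,g[r,118:190:2])
E
```

```text
25.8333 [ 0.48390631 -0.13557966  0.27072366] [-0.75017372  0.05273682 -0.75034057]
scene [[394, 0, 70, 29, 1269], [492, 0, 33, 8, 138], [524, 0, 20, 6, 62], [533, 14, 65, 117, 1565], [312, 30, 22, 23, 351], [328, 54, 16, 11, 123], [298, 88, 62, 63, 1971], [458, 136, 20, 40, 545], [516, 172, 70, 34, 1228], [453, 204, 22, 17, 157], [525, 206, 37, 16, 317], [532, 210, 62, 44, 1547], [468, 220, 57, 30, 631], [307, 224, 178, 84, 6296], [542, 269, 90, 118, 3676], [331, 297, 56, 26, 446], [439, 296, 85, 57, 808], [342, 321, 10, 9, 66], [472, 335, 18, 15, 147], [426, 352, 12, 11, 87], [442, 352, 21, 13, 146], [424, 356, 77, 50, 1678], [603, 365, 16, 15, 161]]
top [[252, 211, 45, 73, 2094], [170, 211, 249, 269, 17573], [237, 218, 14, 11, 141], [156, 250, 17, 63, 384], [230, 252, 14, 14, 159], [16, 321, 152, 126, 6217], [0, 411, 43, 34, 1026], [255, 425, 68, 55, 2059], [0, 469, 17, 11, 115]]
port,post,pivot px [[283.3, 238.3], [275.7, 260.2], [263.5, 245.1]]
[[ 16  25  30  21  25  27  24  31  24  22]
 [ 29  26  24  25  39  50  53  33  29  20]
 [ 34  27  29  83  64  48  81  76  29  28]
 [  4  
[... 1255 characters left out ...]
89  90  88  89  89  87
  92  86  89  88  93 130 165 152 167  88 125 165  87 132 168 167  94 135]
296 [133 139 134 142 147 156  91  93  88  91  91  86  88  88  92  90  89  86
  91  88  86  39  22   1  46 170  84 126 154 166  94 165 164 150 124 124]
304 [130 133 132 156 162  90  90  96  91  94  92  89  90  91  86  90  88  87
  85  86  87  81 103 104 163 120 110 131 167  74 162 165 165 109 125 127]
312 [133 143 132 166  98  93  90  91  92  90  88  87  90  88  90  85  91  84
  86  86  92 157 158 154 164  63  63  65  71 101 166 166  94 130 133 130]
320 [140 137 135 137 139 138 137 120 112 100 156 161 160 162 162 164 165 167
 143  56 106 141 136 132 135 127 127 130 130 129 129 129 129 128 132 130]
```

The port's rim ring is completely visible. In the top view the lid seems to lean to +y, so I'll measure the lean from its bright top edge and the knuckles.

```bash
python3 - <<'E'
from h import *
from scipy.optimize import brentq
s=pickle.load(open('pics/s30.pkl','rb')); t=pickle.load(open('pics/t30.pkl','rb')); g=cv2.cvtColor(t['img'],cv2.COLOR_BGR2GRAY)
Y=np.radians(-7.55); o=np.array([.4618,.291])
def rk(p): d=p[:2]-o; return np.array([np.cos(Y)*d[0]+np.sin(Y)*d[1],-np.sin(Y)*d[0]+np.cos(Y)*d[1]])
print('rows 234..244,310..322 u118-150'); 
for r in list(range(234,242,2))+list(range(310,320,2)): print(r,g[r,118:150:2])
for r in (262,264,266,294,296,298): print(r,g[r,156:176])
for (u,v) in((135.3,248),(124.7,306)): print('edge',rk(onz(t,u,v,.168)))
for (u,v) in((171.2,264),(164.3,296)): print('knuckle -y edge',rk(onz(t,u,v,.030)))
G=cv2.cvtColor(s['img'],cv2.COLOR_BGR2GRAY)
for c in(450,470,490,510): print(c,G[285:345:2,c])
# expected knuckle centres in scene for origin y 0
m=(s['img'].max(2)<38).astype(np.uint8); k,l,st,ce=cv2.connectedComponentsWithStats(m)
print([(st[i].tolist(),ce[i].round(1).tolist()) for i in range(1,k) if 20<st[i,4]<2000 and 400<ce[i][0]<500 and 300<ce[i][1]<400])
for dy in(-.01,0,.01): print(dy,proj(s,[yx(o,Y,(sx*.045,dy,.021)) for sx in(1,-1)]).round(1).tolist())
E
```

```text
rows 234..244,310..322 u118-150
234 [132 131 133 130 129 122 122 125 128 130 131 132 128 129 128 125]
236 [132 132 136 127 129 125 125 127 128 125 127 127 125 126 125 129]
238 [128 127 128 129 130 124 125 125 125 126 128 127 125 126 123 125]
240 [129 127 125 128 131 126 127 128 131 166  92  98 109 125 121 118]
310 [136 137 122 165 118  87  90  90  93  90  93  90  85  89  87  85]
312 [133 143 132 166  98  93  90  91  92  90  88  87  90  88  90  85]
314 [136 137 140 166 104  92  93  91  86  91  86  88  86  89  85  87]
316 [134 136 157 163  91  94  90  91  90  96 102 101 137 130 147 160]
318 [137 135 136 140 138 140 120 108 112 113  96 155 162 162 164 160]
262 [ 90  88  90  88  88  88  87  88  87  68  28  26  27   2   7  11  66 167
 166  93]
264 [ 88  89  91  89  87  88  89  86  86  48  19  30  23   6   3   7  78 167
 165  76]
266 [ 89  89  88  91  91  89  88  90  83  50  40  38  39  34  26  45 136 167
 146  75]
294 [ 88  86  85  89  53  24  20  19  20  16  16  73 168 170  74  71 125 129
 126 166]
296 [ 88  88  86  90  39  32  22  23   1   7  46 135 170 160  84  89 126 127
 154 167]
298
[... 230 characters left out ...]
0 [122 126 126 123 120 118 115 118 120 117 112 112 111 108 106 110 152 173
  68  59  59  62 159 156  76  61  58  58  56  57]
470 [125 126 126 126 125 120 114 114 115 114 116 119 176 110  70 116 115 120
 137 158  60  56  56  55  55  53  82  78  62  62]
490 [124 126 123 118 117 116 117 122 125 122 118 117 101 112 112 138 175 123
  53  54  54  92  98  66 119 129 118  95  89  63]
510 [112 107 106 110 111 115 116 110 166 119 128 175 143  55  93 115 116 116
 104 102 106 108 109 111 144 159 157 156 154 155]
[([473, 336, 14, 11, 66], [479.7, 340.2]), ([443, 353, 9, 9, 40], [447.0, 356.6])]
-0.01 [[435.3, 349.7], [469.8, 332.6]]
0 [[438.5, 353.6], [473.1, 336.3]]
0.01 [[441.7, 357.5], [476.4, 340.0]]
```

The lid rests with its origin about 9 mm across and 3 mm along from the slot centre. It leans about 10° on a frame, inside the limits of 20 mm, 45 mm and 20°. The cover is clear of the port and the robot touches nothing, so I'm handing in.

```bash
python3 -c "
from plant import robot
print(robot.finish_job()); print(robot.observe()['time_s'])"
```

```text
the job is handed in; nothing more can be done
None
the job is handed in; nothing more can be done
```

The lid is off the reader and standing in the white rack, and the dust cover is swung clear of the port. I handed in at about 26 s of the 54 s; no verdict is reported.

**What I did:** I gripped the lid flange across its 80 mm width so the lid could pivot in the pads. Then I swung it up on the hinge, lifted it off the pins, stood it in the rack and released it. After that I gripped the cover post and turned the cover.

**What went wrong on the way:** The first lift jammed on the hinge pins. The wrist reached about 86 N, against its 120 N limit. I backed down, opened the grip about 1–2 mm for under 0.2 s to free the twist, centred the knuckles by camera, and the lid then lifted with only its weight on the wrist.

**Last checks:**

| Check | Measured | Limit |
|---|---|---|
| Lid origin along the slot | about 3 mm off centre | 45 mm |
| Lid origin across the slot | about 9 mm off centre | 20 mm |
| Lid lean | about 10°, leaning on a frame rather than quite straight | 20° |
| Cover angle (from the hand's position) | about 1.2 rad | over 0.83 rad |
| Measuring port | rim fully visible from above | fully uncovered |

- **Gripper:** it was open and clear of everything, at about zero force.
- **Not confirmed:**
    - My 12 picture views ran out before the lid was released, so these checks are numeric only.
    - I saw no contact with the other things on the bench, but arm shadows spoiled the before-and-after image comparison for them.
    - I judged the "upright on the pins" step from corner positions: 5–7° short at one point, within 13°.

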